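# Reload an empty pipette tip box from a covered refill

## Robot

A 6-joint arm with a two-finger parallel gripper is mounted at the origin on the work surface. World frame = base frame: x ahead of the robot, y to its left, z up, the work surface at z = 0. Lengths are in m, angles in degrees, forces in N, time in s.
With the tool pointing down it reaches from about 0.25 to 0.725 m from the base axis. Payload 9.7 kg.
Tool frame: the origin (TCP) lies at the very end of the fingers, on their centre line; the grasp point (between the pads) lies 19 mm behind it; z points along the fingers, y is the direction in which the jaws open and shut (so a half turn about z gives the same grasp; the last joint's range is limited). The gripper opens to 85 mm and grips with 20 to 120 N. Pads are 22 mm wide; open, the fingers measure 114 mm over their backs; the gripper's body (76 mm by 85 mm) begins 54 mm behind the grasp point. The pads swing forward as they close: fully open they stand 13 mm farther back than shut.
Start: joints at [-66.177, 4.979, 10.078, 95.1, 0, 90], TCP at [0.222, -0.503, 0.231] pointing down, gripper open.
Joint ranges: [-179.16, 179.16], [-48.56, 103.87], [-65.8, 70.77], [-126.05, 130.52], [-82.76, 87.17], [-180, 180]. Speed limits (degrees/s): [127.2, 127.2, 147.25, 180, 180, 180].

## Interface

Orientations are given as [roll, pitch, yaw] about the fixed x, y, z axes, in that order (R = Rz(yaw) Ry(pitch) Rx(roll)).
In Python, from workcell import bot gives the robot as it stands. The module is installed in compiled form; this text tells all that it offers.
- The arm moves only by the tool step_arm, never from a script. Its arguments are lists of equal length, an entry for each row: "dr": the turn, a rotation vector about the tool's x, y, z in rad, a list of three; "xyz": the shift along the tool's x, y, z in units of 40 mm (1.0 is 40 mm), a list of three; "gripper": the opening, from 0 (shut) to 1 (fully open). In form: {"dr": [[wx, wy, wz], ...], "xyz": [[x, y, z], ...], "gripper": [gripper, ...]}. A call has exactly 8 rows; each row is the pose to reach, as a shift and turn from the pose commanded when the call began, along the tool's axes at that moment; what a row does not reach only later rows make up. A row lasts 1/10 s, in which the tool goes at most 50 mm and 8.59 degrees, less where a joint would pass 70% of its speed; a pose out of reach is approached as far as the arm can. A call with a gripper value outside its range is refused whole. The fingers move at their own pace and stop on an object; "squeeze" is the grip in N (left out, the last holds). Time passes only in rows, so rows that repeat a pose let the fingers close, or fill a call up. It gives the time, the measured TCP pose, the force and the opening at its end, in the units of the state.
- bot.get_obs(): the state, without advancing time (a new reading comes with each control period).
- bot.camera(name): name is "side" or "top" or "wrist"; returns a dict with "image" (400x640x3 uint8, red, green, blue), "camera_matrix" (3x3 intrinsics, pixels), "R" (3x3) and "t" (3): a world point X has camera coordinates R X + t. Camera axes: x right, y down, z forward; pixel columns grow to the right and rows downward; lengths in m; the calibration is good to about 2 mm. A picture is of the moment at which its call begins. There is no depth.
- bot.job_done(): hands the job in, once; it reports no verdict.
Trained networks look in a picture, given as the dict that the camera call returned (one of the last four; its "shot" number tells which), for a name from the list of things; names that differ only in an ending like _2 or _b are one class to them, and where a whole thing is asked for, a point or a joint stands for the part that bears it (a point fixed in the world has none). Each returns a list of dicts, best first, with "p" (0 to 1); they miss things now and then, are a little off and sometimes report something else, mostly with a low value. They report only what shows in the picture. A call takes as long as a camera call. They do not tell look-alikes from the thing itself.
- bot.regions_of(picture, thing): "region" (400x640 bool, what is visible of it) and "box" ([centre column, centre row, width, height] in pixels, round what is visible of it).
The state is a dict: "time": time; "q": joint angles; "qd": joint speeds; "joint_efforts": joint torques, N m; "ee_pos": TCP position; "tcp_rot": TCP orientation; "wrist_force": force on the tool from outside, world axes, zero at the start; "torque": the same for the moment, N m; "opening": finger opening in m.
Only numpy, scipy, OpenCV 4.12 (cv2) and the standard library are available. Lean on these libraries where they do the work, as an engineer would, in place of code of your own. Each camera call takes 0.05 s, during which the arm holds its last target.

## Task

Reload the empty pipette tip box. Lift the refill (the clear outer cover by its fin, with the tip deck, the box's inner lid, latched up inside it) out of the plain refill stand as one piece, lower it onto the open base in the aluminium dock and press until the deck clicks fully home on the rim. Then lift the outer cover straight off by itself, leaving the deck and its clean tips seated, never touched, and finish still holding the cover level and at rest, at least 5 cm clear above the deck; leave everything else on the bench where it stands.

Things in the scene. Friction and masses are not known exactly. Their poses are not given: they have to be found in the camera images.
- cover: the outer lid: clear plastic refill cover, 140 x 94 mm, open below, 0.09 kg, lifted by the fin on its roof. Origin at the centre of its lower edge, x along the 140 mm side, z up. Walls 2.5 mm, flat roof 37 mm above the origin. Stops inside its corners press on the deck when the cover is pushed down. Half a turn makes no difference.
- cover_grip (a point): where to pinch the cover's grip fin: its middle, 58 mm above the cover's lower edge, 9 mm below the fin's top, 21 mm above the roof. The solid fin is 64 mm long along the cover's x, 24 mm wide along y (pinch across this), 30 mm high. Axes as the cover's.
- cover_latch (a point): middle of the cover inside, 17 mm above its lower edge, level with the two sprung tongues in its short walls that carry the deck by its end tabs. A pull of about 4 N takes the cover off the deck, or a hard jolt in the air.
- tip_deck: the inner lid: white perforated plate, 133 x 87 x 4 mm, holding 96 pipette tips, 0.08 kg. Origin at the centre of the plate's underside, x along the 133 mm side, z up. Tips hang 42 mm below the origin and stand 13 mm above it; end tabs rise to 17 mm. Latched in the cover, its origin is 10 mm above the cover's lower edge (play 1 mm sideways).
- deck_pins (a point): middle of the deck, 24 mm below the plate's underside, level with the lower ends of its four tapered corner pins, which guide it into the base's mouth (final play 1 to 1.5 mm, lead-in 3 mm).
- tip_base: the empty tip box: open blue plastic base, 128 x 82 mm, wall 2.5 mm, clamped in an aluminium dock plate, 156 x 108 x 6 mm, that does not move. Origin on the bench under its centre, x along its long side, z up. Inner floor 9 mm, rim 56 mm above the bench. The cover's skirt passes outside its walls with 3.5 mm to spare each side. Either way round fits.
- base_rim (a point): centre of the base's open mouth, at rim height, 56 mm above the bench; axes as the base's. Fully home, the underside of the deck's plate lies on this rim and the cover's lower edge is 10 mm below it.
- base_catch (a point): middle of the base 6 mm below the rim, level with the two sprung catches in its short walls. They meet the deck when it is 10 mm above home; a push of about 15 N (up to 22 N if off centre) takes it past them with a click; after that they hold it down firmly.
- refill_stand: the plain grey moulded stand in which the refill waits, 128 x 82 mm box on a 148 x 102 mm foot, fixed; no catches. Origin on the bench under its centre, x along its long side. The deck rests on its rim, 50 mm above the bench, so the refill's cover starts with its lower edge 40 mm above the bench.
- reagent_bottle: small white bottle, 38 mm across, 75 mm high, standing between base and stand: leave alone. Origin under its centre.
- media_bottle: dark media bottle, 86 mm across, 165 mm high, beyond the working area: leave alone. Origin under its centre.
- tube_rack: blue tube rack, 112 x 196 x 59 mm with tubes up to 118 mm high, beyond the working area: leave alone. Origin under its centre.
- full_tip_box: closed full tip box, 128 x 86 x 73 mm, flat lid without a fin, beyond the working area: leave alone. Origin under its centre.
- conical_tube: capped tube standing on its skirt, 34 mm across, 109 mm high, beyond the gap between base and stand: leave alone. Origin under its centre.
- marker: marker pen lying on the bench to the robot's left, 125 mm long, 13 mm thick: leave alone. Origin under its middle.
Not all that is in view belongs to the job. What is shaped like the cover but pink or red is not meant.

How it is judged (in metres and radians):
On the way, in this order (a step that is already met when the one before it is completed fails the run):
1. the refill is lifted off its stand in the gripper, the deck still latched in the cover (height (world z) of tip_deck above 0.1 m and z of tip_deck in the frame of cover above 0.0075 m and contact force between the fingers and cover above 1 N), for 0.2 s.
2. the deck is fully home on the base's rim, the cover still over it (z of tip_deck in the frame of tip_base below 0.058 m and horizontal distance between tip_deck and base_rim below 0.004 m and angle between the x axis of tip_deck and the x axis of tip_base, either way round below 0.05 rad and z of tip_deck in the frame of cover above 0.0075 m), for 0.1 s.
At the end, for the whole second after the job is handed in: Deck home in the base: underside within 2 mm of the rim, centred within 4 mm, square within 0.05 rad, level within 0.03 rad. Cover held by the fingers, touching nothing else, lower edge over 105 mm above the bench (49 mm above the rim), level within 0.25 rad. Both at rest (z of tip_deck in the frame of tip_base below 0.058 m and horizontal distance between tip_deck and base_rim below 0.004 m and angle between the x axis of tip_deck and the x axis of tip_base, either way round below 0.05 rad and angle between tip_deck's own z axis and vertical below 0.03 rad and height (world z) of cover above 0.105 m and angle between cover's own z axis and vertical below 0.25 rad and linear speed of cover below 0.03 m/s and linear speed of tip_deck below 0.02 m/s and contact force between the fingers and cover above 1 N and contact force between cover and tip_deck below 0.05 N and contact force between cover and tip_base below 0.05 N and contact force between cover and refill_stand below 0.05 N and contact force between cover and reagent_bottle below 0.05 N and contact force between cover and media_bottle below 0.05 N and contact force between cover and tube_rack below 0.05 N and contact force between cover and full_tip_box below 0.05 N and contact force between cover and conical_tube below 0.05 N and contact force between cover and marker below 0.05 N); the arm keeps its last pose, push and grip.
It fails at once if the cover comes off the deck anywhere but with the deck home in the base, or the deck is pulled up or shifted after the cover has left it (distance between tip_deck and cover above 0.025 m and (z of tip_deck in the frame of tip_base above 0.0595 m or horizontal distance between tip_deck and base_rim above 0.006 m)).
It fails at once if the deck is tipped by more than 20 degrees (angle between tip_deck's own z axis and vertical above 0.35 rad).
It fails at once if the robot touches the deck or its clean tips (contact force between any of the fingers, the arm and tip_deck above 0.3 N).
It fails at once if another thing on the bench is moved by more than 3 cm (distance of any of reagent_bottle, media_bottle, tube_rack, full_tip_box, conical_tube, marker from where it was at the start of the episode above 0.03 m).
It also fails if it takes over 58 s, if anything falls off the work surface, if the arm or the gripper's body presses on something with over 40 N, if the wrist force passes 120 N, or if a joint passes its speed limit or range.

## Working session

There is one attempt and no reset: what is moved stays moved. The work goes in short steps, Python scripts to look and compute and a tool call to move; the robot and the scene stay as the last step left them, time stands still between calls to the robot, and variables do not carry over. Pictures are saved under pics/ and viewed, and the job is handed in when it is done.

Besides the shell and the picture viewer there is one more tool, called as a command line: name --argument value ..., lists and objects as JSON in quotes. step_arm: Moves the arm, as the interface text tells. Its arguments: {"type":"object","properties":{"dr":{"type":"array"},"xyz":{"type":"array"},"gripper":{"type":"array"},"squeeze":{"type":"number"}},"required":["dr","xyz","gripper"]}

```bash
mkdir -p pics
cat > h.py <<'E'
import numpy as np, cv2, pickle
from workcell import bot
def snap(name,fn):
    p=bot.camera(name); cv2.imwrite('pics/'+fn,p['image'][:,:,::-1]); return p
def proj(p,X):
    c=p['R']@np.asarray(X,float)+p['t']; u=p['camera_matrix']@c; return u[:2]/u[2]
def ray(p,uv,z):
    K=p['camera_matrix'];d=p['R'].T@np.linalg.solve(K,[uv[0],uv[1],1.]);o=-p['R'].T@p['t']
    return o+d*(z-o[2])/d[2]
E
python3 - <<'E'
from h import *
o=bot.get_obs()
print({k:np.round(v,3) for k,v in o.items()})
for n in ['top','side']:
    p=snap(n,n+'0.png')
    print(n,np.round(-p['R'].T@p['t'],3), p['camera_matrix'][0,0])
    for t in ['cover','tip_base','refill_stand','reagent_bottle','tip_deck']:
        for r in bot.regions_of(p,t)[:3]: print(t,round(r['p'],2),np.round(r['box'],1),r['region'].sum())
    pickle.dump(p,open(n+'0.pkl','wb'))
print(bot.get_obs()['time'])
E
```

```text
{'time': np.float64(0.0), 'q': array([-66.177,   5.01 ,  10.033,  95.097,   0.   ,  90.001]), 'qd': array([ 0.026, -0.034, -0.073,  0.074, -0.018, -0.046]), 'joint_efforts': array([-2.000e-03, -5.204e+01,  4.648e+01,  1.600e-02, -0.000e+00,
        0.000e+00]), 'ee_pos': array([ 0.222, -0.503,  0.231]), 'tcp_rot': array([-179.926,   -0.   ,   23.822]), 'wrist_force': array([-0.285, -0.768, -0.111]), 'torque': array([-0.004, -0.067,  0.016]), 'opening': np.float64(0.085)}
top [0.27  0.099 1.374] 478.8248303166402
cover 0.95 [283.9 199.5  49.5  61. ] 1741
cover 0.88 [275.6 295.8  61.8  52.3] 1772
cover 0.85 [340.8 272.6  49.   57.9] 1737
tip_base 0.6 [432.  207.4  51.2  59.1] 1986
refill_stand 0.69 [283.  200.3  51.4  57.8] 1756
refill_stand 0.42 [295.4 226.3  28.6  15.3] 95
reagent_bottle 0.6 [356.1 209.8  13.5  15.1] 162
side [0.143 0.958 0.92 ] 482.0976039204469
cover 0.77 [401.5 288.8  72.3  65. ] 2650
cover 0.74 [403.2 226.1  60.8  37.2] 1839
cover 0.58 [306.9 228.8  60.5  43.4] 2118
tip_base 0.82 [378.  155.8  60.4  42.4] 1564
tip_base 0.29 [276.4 164.6  68.3  67.2] 2567
refill_stand 0.74 [309.6 250.9  57.5  22.5] 665
reagent_bottle 0.55 [356.2 191.8  14.1  22.4] 278
0.6
```

View pics/top0.png

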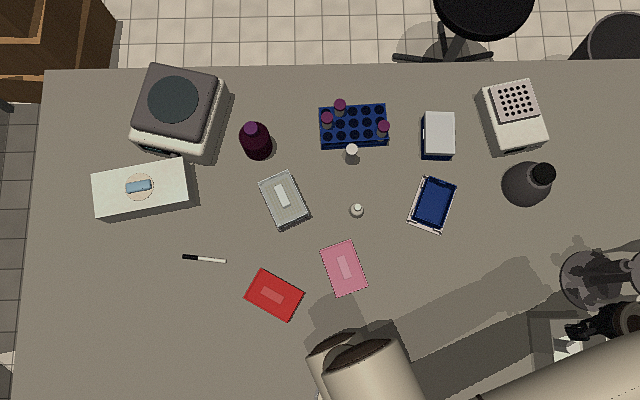

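View pics/side0.png

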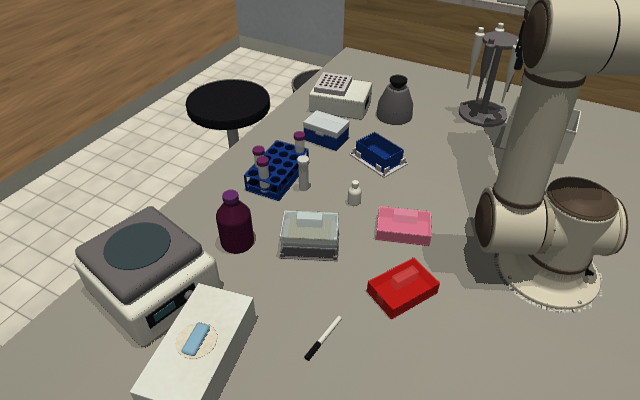

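The clear refill is at about (284,200) in the top view and the blue base at (432,205). The pink (344,268) and red (275,295) boxes are decoys. I'll zoom in to measure.

Run:
```python
from h import *
p=pickle.load(open('top0.pkl','rb'))
im=p['image'][:,:,::-1]
a=cv2.resize(im[160:240,240:320],None,fx=5,fy=5,interpolation=cv2.INTER_CUBIC)
b=cv2.resize(im[165:245,392:472],None,fx=5,fy=5,interpolation=cv2.INTER_CUBIC)
cv2.imwrite('pics/crop0.png',np.hstack([a,b]))
for uv,z in [((284,199),.107),((432,205),.056),((356,210),.07)]:
    print(ray(p,uv,z))
for n in ['cover','tip_base']:
    pass
```

```text
[0.55044102 0.1954424  0.107     ]
[ 0.53549972 -0.21648997  0.056     ]
[ 0.52307855 -0.00128175  0.07      ]
```

View pics/crop0.png

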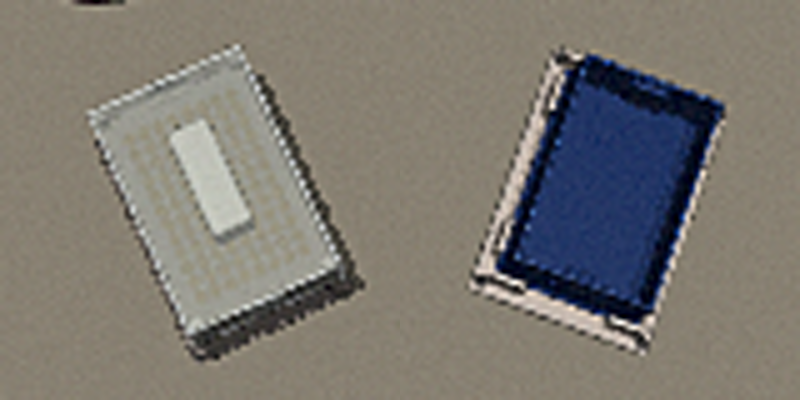

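Run:
```python
from h import *
p=pickle.load(open('top0.pkl','rb'))
def q(pts,ox,oy,z,n):
    P=np.array([ray(p,(x/5+ox-.4,y/5+oy-.4),z)[:2] for x,y in pts])
    L=[np.linalg.norm(P[i]-P[(i+1)%4]) for i in range(4)]
    d=(P[2]+P[3]-P[0]-P[1]); d2=(P[1]+P[2]-P[0]-P[3])
    print(n,P.mean(0).round(4),np.round(L,4),'yaw long',np.degrees(np.arctan2(*d[::-1])),'short',np.degrees(np.arctan2(*d2[::-1])))
q([(90,113),(240,47),(342,266),(190,335)],240,160,.077,'roof')
q([(170,130),(205,118),(252,215),(217,233)],240,160,.107,'fin')
q([(580,55),(725,103),(655,318),(503,268)],392-80,165,.056,'rim') 
q([(555,48),(725,103),(645,353),(472,290)],392-80,165,.006,'dock')
```

```text
roof [0.5617 0.2015] [0.0916 0.138  0.0916 0.1383] yaw long -156.3685531499947 short -66.47078120174037
fin [0.5635 0.2014] [0.0201 0.0602 0.0212 0.0631] yaw long -155.831664388677 short -67.38501068203138
rim [ 0.5451 -0.225 ] [0.0858 0.1316 0.0882 0.1324] yaw long 157.80531708313438 short -110.15660541652217
dock [ 0.5485 -0.2272] [0.1042 0.158  0.1051 0.1548] yaw long 158.4499360749512 short -110.86455241898194
```

```bash
cat >> h.py <<'E'
from scipy.spatial.transform import Rotation as Ro
def mv(pos,yaw,o=None):
    o=o or bot.get_obs()
    R0=Ro.from_euler('xyz',o['tcp_rot'],degrees=True)
    Rt=Ro.from_euler('xyz',[180,0,yaw],degrees=True)
    s=R0.inv().apply(np.asarray(pos)-o['ee_pos'])/.04
    dr=(R0.inv()*Rt).as_rotvec()
    print('t',round(float(o['time']),2),'pos',np.round(o['ee_pos'],4),'rpy',np.round(o['tcp_rot'],2),'F',np.round(o['wrist_force'],1),'T',np.round(o['torque'],2),'open',round(float(o['opening']),4))
    print('xyz',np.round(s,3),'dr',np.round(dr,4))
E
python3 - <<'E'
from h import *
mv((.48,-.20,.27),-21.5)
p=snap('wrist','w0.png'); o=bot.get_obs()
R0=Ro.from_euler('xyz',o['tcp_rot'],degrees=True).as_matrix()
print(R0.T@(-p['R'].T@p['t']-o['ee_pos']), (p['R']@R0).round(3),p['camera_matrix'])
E
```

```text
t 0.6 pos [ 0.2222 -0.5031  0.2313] rpy [180.     0.    23.82] F [ 0.4  0.  -0.5] T [-0.02  0.06 -0.  ] open 0.0854
xyz [ 8.958 -4.329 -0.968] dr [0.    0.    0.791]
[ 6.71686359e-02 -2.28424767e-05 -1.44222909e-01] [[ 0.     1.    -0.001]
 [-0.965 -0.    -0.263]
 [-0.263  0.001  0.965]] [[306.90027404   0.         316.5787151 ]
 [  0.         306.90027404 194.03362361]
 [  0.           0.           1.        ]]
```

View pics/w0.png

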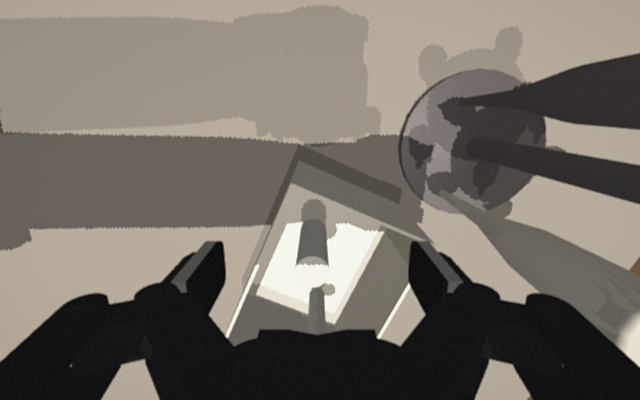

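Run:
```python
from h import *
mv((.50,-.208,.25),-21.5)
```

```text
t 0.65 pos [ 0.2221 -0.5031  0.2313] rpy [-180.      0.     23.82] F [-0.1 -0.2 -0.7] T [ 0.   -0.03  0.01] open 0.086
xyz [ 9.335 -3.944 -0.468] dr [0.     0.     0.7911]
```

step_arm --dr '[[0, 0, 0.08], [0, 0, 0.19], [0, 0, 0.3], [0, 0, 0.42], [0, 0, 0.55], [0, 0, 0.65], [0, 0, 0.75], [0, 0, 0.791]]' --xyz '[[0.6, -0.25, -0.3], [1.7, -0.7, -0.47], [2.8, -1.2, -0.47], [4.0, -1.7, -0.47], [5.1, -2.2, -0.47], [6.2, -2.7, -0.47], [7.3, -3.1, -0.47], [8.4, -3.55, -0.47]]' --gripper '[1, 1, 1, 1, 1, 1, 1, 1]'

```text
time: 1.45
ee_pos: [0.4733, -0.2358, 0.2503]
tcp_rot: [180.0, -0.0, -21.7]
wrist_force: [0.2, -0.9, 0.2]
opening: 0.0851
```

Run:
```python
from h import *
p=snap('wrist','w1x.png');p=snap('wrist','w1.png'); pickle.dump((p,bot.get_obs()),open('w1.pkl','wb'))
for r in bot.regions_of(p,'tip_base')[:2]: print(r['p'],r['box'])
mv((.47,.165,.25),23.7)
```

```text
0.91 [290.9, 109.0, 87.6, 133.0]
t 1.6 pos [ 0.4736 -0.2355  0.2497] rpy [-1.7999e+02  3.0000e-02 -2.1250e+01] F [ 0.2 -0.3  0.2] T [-0.03 -0.03 -0.05] open 0.0855
xyz [-3.713e+00 -9.298e+00 -4.000e-03] dr [-3.000e-04  4.000e-04 -7.845e-01]
```

View pics/w1.png

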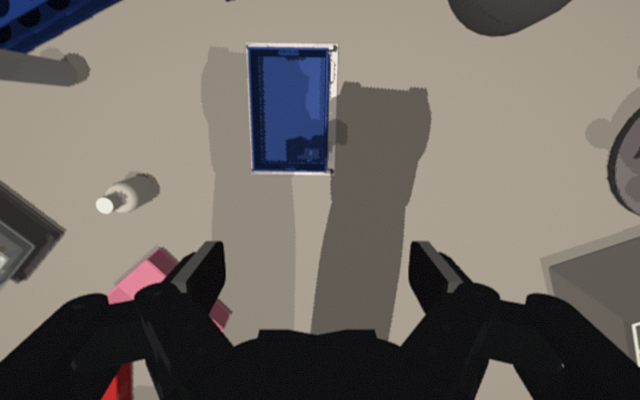

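Run:
```python
from h import *
p,o=pickle.load(open('w1.pkl','rb'))
im=p['image'][:,:,::-1]
cv2.imwrite('pics/w1c.png',cv2.resize(im[35:185,230:360],None,fx=4,fy=4,interpolation=cv2.INTER_CUBIC))
```

```text
(no output)
```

View pics/w1c.png

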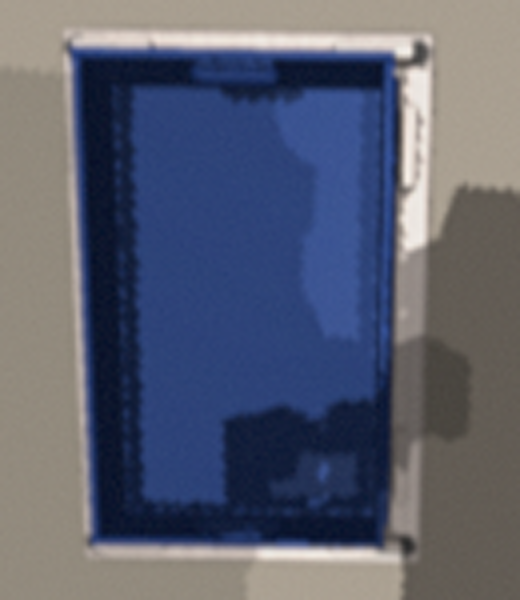

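```bash
cat >> h.py <<'E'
from scipy.optimize import least_squares
def fitrect(p,uv,L,W,z,x0,free=False):
    # uv order: (+x,+y side...) = any; assigns by nearest
    def c(v):
        a=np.radians(v[2]);R=np.array([[np.cos(a),-np.sin(a)],[np.sin(a),np.cos(a)]])
        s=np.array([[1,1],[1,-1],[-1,-1],[-1,1]])*[L/2,W/2]
        Q=s@R.T+v[:2]; return np.array([proj(p,[*q,z]) for q in Q])
    uv=np.asarray(uv,float)
    C=c(x0); idx=[int(np.argmin(np.linalg.norm(C-u,axis=1))) for u in uv]; assert len(set(idx))==len(idx)
    r=least_squares(lambda v:(c(v)[idx]-uv).ravel(),x0,x_scale=[.01,.01,1])
    print('fit',np.round(r.x[:2],4),round(r.x[2],2),'res px',np.round(r.fun,2)); return r.x
E
python3 - <<'E'
from h import *
p,o=pickle.load(open('w1.pkl','rb'))
f=lambda P:[(x/4+230-.375,y/4+35-.375) for x,y in P]
fitrect(p,f([(70,50),(394,50),(386,546),(92,543)]),.128,.082,.056,[.546,-.226,-21.5])
fitrect(p,f([(66,33),(433,33),(413,560),(86,557)]),.156,.108,.006,[.546,-.226,-21.5])
p=pickle.load(open('top0.pkl','rb'))
g=lambda P,ox,oy:[(x/5+ox-.4,y/5+oy-.4) for x,y in P]
fitrect(p,g([(580,55),(725,103),(655,318),(503,268)],312,165),.128,.082,.056,[.546,-.226,-21.5])
fitrect(p,g([(555,48),(725,103),(645,353),(472,290)],312,165),.156,.108,.006,[.546,-.226,-21.5])
fitrect(p,g([(90,113),(240,47),(342,266),(190,335)],240,160),.14,.094,.077,[.562,.2,23.5])
E
```

```text
fit [ 0.5491 -0.227 ] -22.01 res px [-0.2  -0.86  0.02 -0.21 -0.01  0.58  0.2   0.73]
fit [ 0.549  -0.2266] -22.42 res px [-1.23 -1.22  0.52  0.26  1.44  0.94 -0.65  0.41]
fit [ 0.545 -0.225] -21.62 res px [ 0.28  0.5  -1.16  0.65 -0.77 -0.5   1.64 -0.59]
fit [ 0.5485 -0.2271] -21.34 res px [-0.61 -0.57  0.38  0.63  0.64  0.02 -0.41 -0.09]
fit [0.5617 0.2015] 23.6 res px [-0.5  -0.1   0.25 -0.53  0.53  0.11 -0.29  0.47]
```

Run:
```python
from h import *
mv((.505,.1765,.25),23.7)
```

```text
t 1.6 pos [ 0.4736 -0.2355  0.2497] rpy [-1.7999e+02  3.0000e-02 -2.1250e+01] F [ 0.2 -0.3  0.2] T [-0.03 -0.03 -0.05] open 0.0855
xyz [-3.001e+00 -9.884e+00 -4.000e-03] dr [-3.000e-04  4.000e-04 -7.845e-01]
```

step_arm --dr '[[0, 0, -0.08], [0, 0, -0.19], [0, 0, -0.3], [0, 0, -0.42], [0, 0, -0.55], [0, 0, -0.65], [0, 0, -0.75], [0, 0, -0.788]]' --xyz '[[-0.3, -1.0, 0], [-0.65, -2.15, 0], [-1.0, -3.3, 0], [-1.35, -4.45, 0], [-1.7, -5.6, 0], [-2.05, -6.75, 0], [-2.4, -7.9, 0], [-2.7, -9.0, 0]]' --gripper '[1, 1, 1, 1, 1, 1, 1, 1]'

```text
time: 2.4
ee_pos: [0.5034, 0.1378, 0.2505]
tcp_rot: [180.0, -0.0, 23.8]
wrist_force: [0.8, -0.3, -0.0]
opening: 0.0855
```

step_arm --dr '[[0, 0, 0], [0, 0, 0], [0, 0, 0], [0, 0, 0], [0, 0, 0], [0, 0, 0], [0, 0, 0], [0, 0, 0]]' --xyz '[[0.3, -0.4, 0], [0.5, -0.75, 0.2], [0.5, -0.75, 0.4], [0.5, -0.75, 0.4], [0.5, -0.75, 0.4], [0.5, -0.75, 0.4], [0.5, -0.75, 0.4], [0.5, -0.75, 0.4]]' --gripper '[1, 1, 1, 1, 1, 1, 1, 1]'

```text
time: 3.2
ee_pos: [0.51, 0.1721, 0.2344]
tcp_rot: [180.0, -0.0, 23.6]
wrist_force: [-0.1, 0.0, -0.4]
opening: 0.0852
```

Run:
```python
from h import *
p=snap('wrist','w2.png'); pickle.dump((p,bot.get_obs()),open('w2.pkl','wb'))
mv((.562,.2015,.25),23.7)
c=proj(p,(.562,.2015,.09)).astype(int);print(c)
im=p['image'][:,:,::-1]
x0,y0=max(c[0]-75,0),max(c[1]-90,0);print(x0,y0)
cv2.imwrite('pics/w2c.png',cv2.resize(im[y0:y0+150,x0:x0+150],None,fx=4,fy=4,interpolation=cv2.INTER_CUBIC))
```

```text
t 3.25 pos [0.51   0.1722 0.2344] rpy [ 1.800e+02 -2.000e-02  2.362e+01] F [-0.1 -0.1 -0.1] T [-0.02  0.03  0.02] open 0.0854
xyz [ 1.485 -0.149 -0.39 ] dr [ 0.0001 -0.0004 -0.0013]
[309 119]
234 29
```

View pics/w2.png

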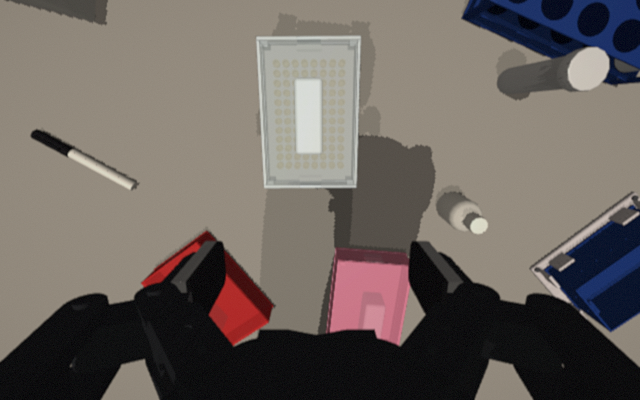

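View pics/w2c.png

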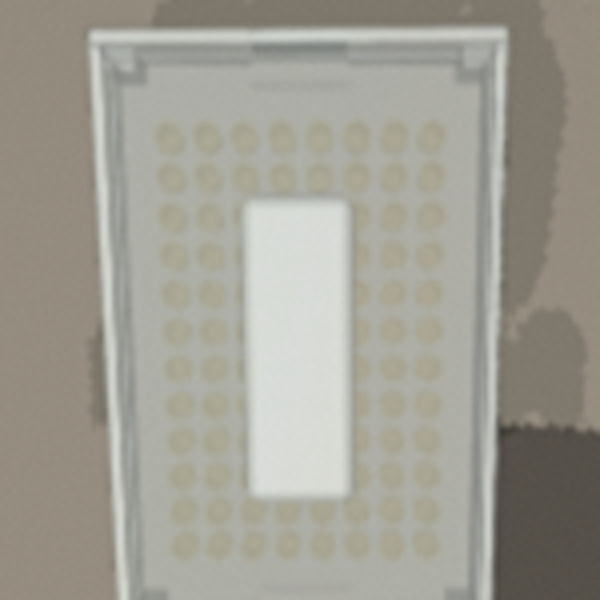

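Run:
```python
from h import *
p,o=pickle.load(open('w2.pkl','rb'))
f=lambda P:[(x/4+234-.375,y/4+29-.375) for x,y in P]
a=fitrect(p,[(256.2,36.2),(360.4,36.2),(356,187.3),(264,187.3)],.14,.094,.077,[.562,.2,23.6])
b=fitrect(p,f([(246,198),(350,199),(349,497),(250,497)]),.064,.024,.107,[.562,.2,23.6])
mv((*b[:2],.079),a[2])
```

```text
fit [0.5637 0.2031] 23.82 res px [-0.38 -0.19  0.61 -0.58  0.26  0.37 -0.52  0.7 ]
fit [0.564  0.2033] 23.48 res px [-1.42 -0.97  1.45 -1.14  1.15  1.26 -1.18  1.2 ]
t 3.25 pos [0.51   0.1722 0.2344] rpy [ 1.800e+02 -2.000e-02  2.362e+01] F [-0.1 -0.1 -0.1] T [-0.02  0.03  0.02] open 0.0854
xyz [ 1.546 -0.171  3.885] dr [ 0.0001 -0.0004 -0.0034]
```

step_arm --dr '[[0, 0, 0], [0, 0, 0], [0, 0, 0], [0, 0, 0], [0, 0, 0], [0, 0, 0], [0, 0, 0], [0, 0, 0]]' --xyz '[[0.8, -0.1, 0.3], [1.55, -0.17, 1.0], [1.55, -0.17, 1.8], [1.55, -0.17, 2.5], [1.55, -0.17, 2.8], [1.55, -0.17, 2.8], [1.55, -0.17, 2.8], [1.55, -0.17, 2.8]]' --gripper '[1, 1, 1, 1, 1, 1, 1, 1]'

```text
time: 4.05
ee_pos: [0.5647, 0.2039, 0.1242]
tcp_rot: [180.0, -0.2, 23.7]
wrist_force: [0.0, -0.9, 0.2]
opening: 0.0855
```

Run:
```python
from h import *
p=snap('side','s3.png');im=p['image'][:,:,::-1]
c=proj(p,(.564,.203,.1)).astype(int)
cv2.imwrite('pics/s3c.png',cv2.resize(im[c[1]-60:c[1]+60,c[0]-75:c[0]+75],None,fx=5,fy=5,interpolation=cv2.INTER_CUBIC))
p=snap('wrist','w3.png'); pickle.dump((p,bot.get_obs()),open('w3.pkl','wb'))
mv((.5638,.2031,.081),23.7)
```

```text
t 4.15 pos [0.5646 0.2038 0.1238] rpy [ 1.7999e+02 -1.4000e-01  2.3650e+01] F [ 0.8 -0.3 -0.3] T [ 0.    0.02 -0.04] open 0.0854
xyz [-0.028  0.008  1.069] dr [ 0.0002 -0.0025 -0.0009]
```

View pics/w3.png

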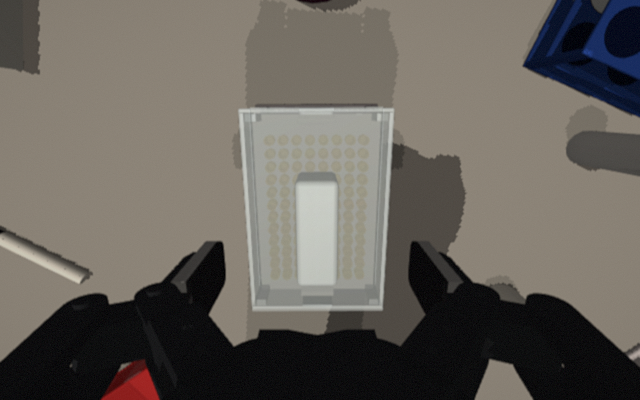

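View pics/s3c.png

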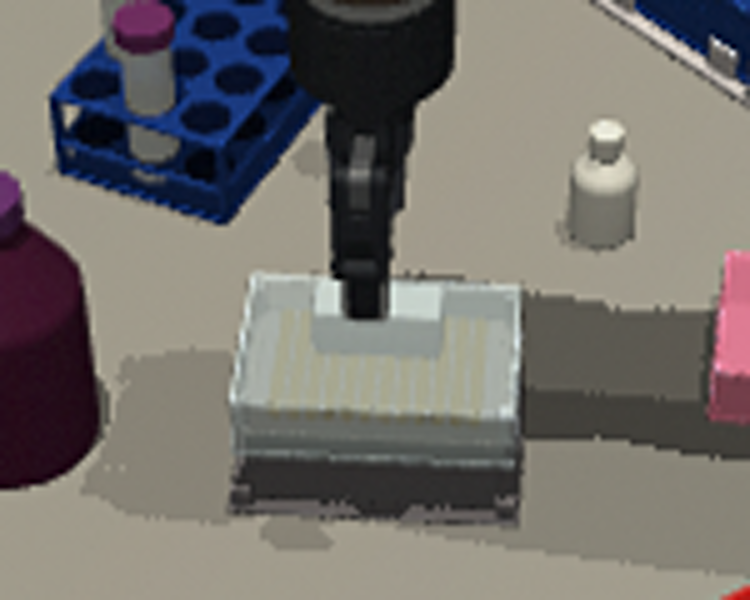

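Run:
```python
from h import *
p,o=pickle.load(open('w3.pkl','rb'))
im=p['image'][:,:,::-1]
cv2.imwrite('pics/w3c.png',cv2.resize(im[95:320,230:400],None,fx=3,fy=3,interpolation=cv2.INTER_CUBIC)[:600])
a=fitrect(p,[(239,109.5),(393.5,109.5),(383,310),(252,310)],.14,.094,.077,[.562,.2,23.6])
b=fitrect(p,[(295.5,181),(337.5,181),(336.5,285.5),(297.5,285.5)],.064,.024,.107,[.562,.2,23.6])
```

```text
fit [0.5631 0.2028] 23.9 res px [-0.75 -0.17  1.11 -0.86 -0.42  0.54 -0.01  1.08]
fit [0.5636 0.2032] 23.89 res px [-1.26 -0.34  1.31 -0.52  0.72  0.49 -0.78  0.65]
```

View pics/w3c.png

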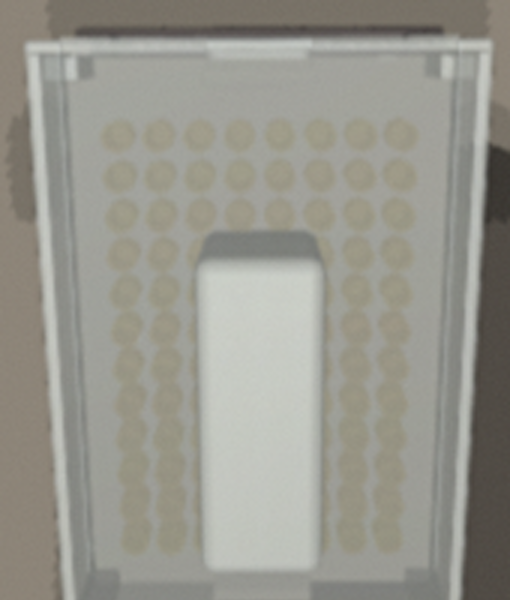

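step_arm --dr '[[0, 0, -0.003], [0, 0, -0.003], [0, 0, -0.003], [0, 0, -0.003], [0, 0, -0.003], [0, 0, -0.003], [0, 0, -0.003], [0, 0, -0.003]]' --xyz '[[-0.03, 0, 0.3], [-0.03, 0, 0.6], [-0.03, 0, 0.85], [-0.03, 0, 1.0], [-0.03, 0, 1.06], [-0.03, 0, 1.06], [-0.03, 0, 1.06], [-0.03, 0, 1.06]]' --gripper '[1, 1, 1, 1, 1, 1, 1, 1]'

```text
time: 4.95
ee_pos: [0.5631, 0.2033, 0.0802]
tcp_rot: [180.0, -0.0, 23.8]
wrist_force: [-0.4, 0.8, -0.1]
opening: 0.0852
```

Run:
```python
from h import *
mv((.5635,.203,.081),23.85)
```

```text
t 4.95 pos [0.5631 0.2033 0.0802] rpy [ 1.800e+02 -5.000e-02  2.382e+01] F [-0.4  0.8 -0.1] T [ 0.01  0.01 -0.02] open 0.0852
xyz [ 0.006  0.009 -0.019] dr [ 0.0001 -0.0008 -0.0004]
```

Close at this pose.

step_arm --dr '[[0, 0, 0], [0, 0, 0], [0, 0, 0], [0, 0, 0], [0, 0, 0], [0, 0, 0], [0, 0, 0], [0, 0, 0]]' --xyz '[[0, 0, -0.02], [0, 0, -0.02], [0, 0, -0.02], [0, 0, -0.02], [0, 0, -0.02], [0, 0, -0.02], [0, 0, -0.02], [0, 0, -0.02]]' --gripper '[0.8, 0.6, 0.4, 0.3, 0.2, 0.1, 0, 0]' --squeeze 80

```text
time: 5.75
ee_pos: [0.563, 0.2032, 0.0808]
tcp_rot: [180.0, -0.0, 23.8]
wrist_force: [-0.3, -0.0, 3.5]
opening: 0.0228
```

Run:
```python
from h import *
p=snap('wrist','w4.png')
mv((.5635,.203,.081),23.85)
```

```text
t 5.8 pos [0.563  0.2032 0.0807] rpy [ 1.800e+02 -2.000e-02  2.382e+01] F [-0.2 -1.1  4.1] T [-0.   -0.01 -0.01] open 0.0225
xyz [ 0.01   0.009 -0.007] dr [ 0.0001 -0.0004 -0.0005]
```

View pics/w4.png

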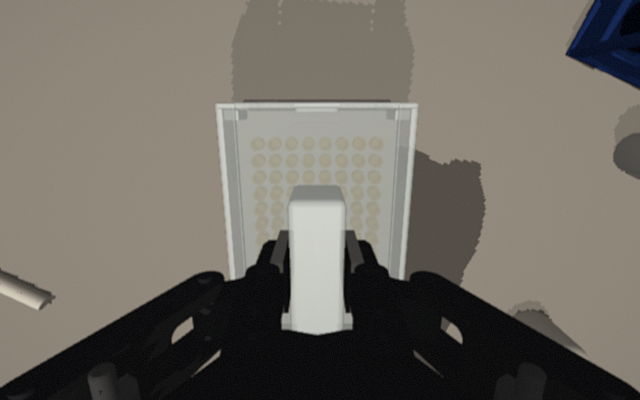

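step_arm --dr '[[0, 0, 0], [0, 0, 0], [0, 0, 0], [0, 0, 0], [0, 0, 0], [0, 0, 0], [0, 0, 0], [0, 0, 0]]' --xyz '[[0, 0, -0.03], [0, 0, -0.08], [0, 0, -0.16], [0, 0, -0.27], [0, 0, -0.4], [0, 0, -0.55], [0, 0, -0.7], [0, 0, -0.85]]' --gripper '[0, 0, 0, 0, 0, 0, 0, 0]'

```text
time: 6.6
ee_pos: [0.563, 0.2032, 0.1152]
tcp_rot: [180.0, -0.0, 23.8]
wrist_force: [0.1, -1.1, -1.4]
opening: 0.0227
```

step_arm --dr '[[0, 0, 0], [0, 0, 0], [0, 0, 0], [0, 0, 0], [0, 0, 0], [0, 0, 0], [0, 0, 0], [0, 0, 0]]' --xyz '[[0, 0, -0.2], [0, 0, -0.45], [0, 0, -0.75], [0, 0, -1.1], [0, 0, -1.4], [0, 0, -1.65], [0, 0, -1.8], [0, 0, -1.88]]' --gripper '[0, 0, 0, 0, 0, 0, 0, 0]'

```text
time: 7.4
ee_pos: [0.563, 0.2032, 0.1904]
tcp_rot: [180.0, -0.0, 23.8]
wrist_force: [1.4, 0.1, -0.8]
opening: 0.0228
```

Run:
```python
from h import *
p=snap('side','s5.png');im=p['image'][:,:,::-1]
c=proj(p,(.564,.203,.17)).astype(int)
cv2.imwrite('pics/s5c.png',cv2.resize(im[c[1]-60:c[1]+60,c[0]-75:c[0]+75],None,fx=5,fy=5,interpolation=cv2.INTER_CUBIC))
mv((.549,-.227,.22),-22)
```

```text
t 7.45 pos [0.563  0.2032 0.1905] rpy [ 1.800e+02 -4.000e-02  2.382e+01] F [ 0.5 -1.2 -1.8] T [0.   0.05 0.01] open 0.0227
xyz [-4.665  9.697 -0.74 ] dr [-2.000e-04 -7.000e-04  7.998e-01]
```

View pics/s5c.png

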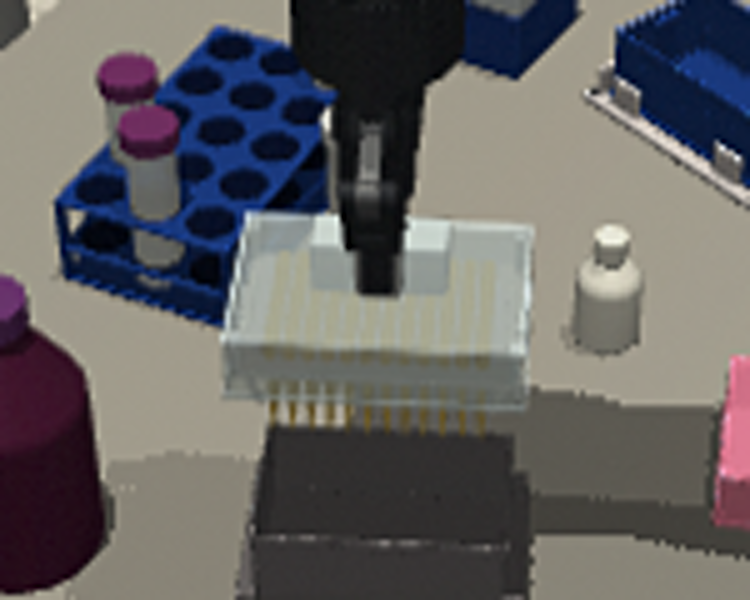

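step_arm --dr '[[0, 0, 0.007], [0, 0, 0.022], [0, 0, 0.045], [0, 0, 0.074], [0, 0, 0.11], [0, 0, 0.156], [0, 0, 0.208], [0, 0, 0.268]]' --xyz '[[-0.04, 0.09, -0.1], [-0.13, 0.27, -0.3], [-0.26, 0.54, -0.5], [-0.43, 0.9, -0.7], [-0.65, 1.35, -0.88], [-0.91, 1.89, -1.03], [-1.21, 2.52, -1.12], [-1.56, 3.24, -1.15]]' --gripper '[0, 0, 0, 0, 0, 0, 0, 0]'

```text
time: 8.25
ee_pos: [0.558, 0.0575, 0.237]
tcp_rot: [180.0, -0.1, 8.3]
wrist_force: [0.1, 0.1, -1.7]
opening: 0.0225
```

step_arm --dr '[[0, 0, 0.059], [0, 0, 0.119], [0, 0, 0.178], [0, 0, 0.238], [0, 0, 0.293], [0, 0, 0.345], [0, 0, 0.39], [0, 0, 0.427]]' --xyz '[[-0.14, 0.79, 0], [-0.29, 1.57, 0], [-0.43, 2.36, 0], [-0.58, 3.15, 0], [-0.71, 3.89, 0], [-0.84, 4.57, 0], [-0.95, 5.16, 0], [-1.04, 5.66, 0]]' --gripper '[0, 0, 0, 0, 0, 0, 0, 0]'

```text
time: 9.05
ee_pos: [0.5494, -0.1732, 0.2365]
tcp_rot: [180.0, -0.0, -16.3]
wrist_force: [-0.4, -0.5, -1.3]
opening: 0.0227
```

Run:
```python
from h import *
mv((.549,-.227,.2),-22)
```

```text
t 9.05 pos [ 0.5494 -0.1732  0.2365] rpy [ 1.7998e+02 -4.0000e-02 -1.6280e+01] F [-0.4 -0.5 -1.3] T [ 0.02 -0.02  0.07] open 0.0227
xyz [0.366 1.293 0.912] dr [ 0.0003 -0.0007  0.0999]
```

step_arm --dr '[[0, 0, 0.03], [0, 0, 0.055], [0, 0, 0.075], [0, 0, 0.09], [0, 0, 0.098], [0, 0, 0.1], [0, 0, 0.1], [0, 0, 0.1]]' --xyz '[[0.11, 0.4, 0.1], [0.2, 0.72, 0.3], [0.27, 0.95, 0.5], [0.32, 1.12, 0.68], [0.35, 1.23, 0.8], [0.365, 1.28, 0.88], [0.366, 1.293, 0.91], [0.366, 1.293, 0.91]]' --gripper '[0, 0, 0, 0, 0, 0, 0, 0]'

```text
time: 9.85
ee_pos: [0.5502, -0.2241, 0.1993]
tcp_rot: [-180.0, 0.0, -21.7]
wrist_force: [0.2, 0.3, -2.3]
opening: 0.0228
```

step_arm --dr '[[0, 0, 0], [0, 0, 0], [0, 0, 0], [0, 0, 0], [0, 0, 0], [0, 0, 0], [0, 0, 0], [0, 0, 0]]' --xyz '[[0, 0, 0.1], [0, 0, 0.3], [0, 0, 0.5], [0, 0, 0.7], [0, 0, 0.85], [0, 0, 0.95], [0, 0, 1.0], [0, 0, 1.0]]' --gripper '[0, 0, 0, 0, 0, 0, 0, 0]'

```text
time: 10.65
ee_pos: [0.5501, -0.2244, 0.1591]
tcp_rot: [-180.0, 0.0, -21.7]
wrist_force: [-0.5, -0.1, -0.4]
opening: 0.0227
```

Run:
```python
from h import *
mv((.549,-.227,.15),-22)
for n in ['wrist','side','top']:
    p=snap(n,n+'6.png'); pickle.dump((p,bot.get_obs()),open(n+'6.pkl','wb'))
    if n!='wrist':
        im=p['image'][:,:,::-1]; c=proj(p,(.549,-.227,.11)).astype(int); print(n,c)
        cv2.imwrite('pics/%s6c.png'%n,cv2.resize(im[c[1]-50:c[1]+50,c[0]-60:c[0]+60],None,fx=6,fy=6,interpolation=cv2.INTER_CUBIC))
```

```text
t 10.65 pos [ 0.5501 -0.2244  0.1591] rpy [-1.800e+02  1.000e-02 -2.173e+01] F [-0.5 -0.1 -0.4] T [-0.06 -0.01 -0.03] open 0.0227
xyz [-0.001  0.069  0.227] dr [-0.      0.0002  0.0047]
side [381 129]
top [440 195]
```

View pics/wrist6.png

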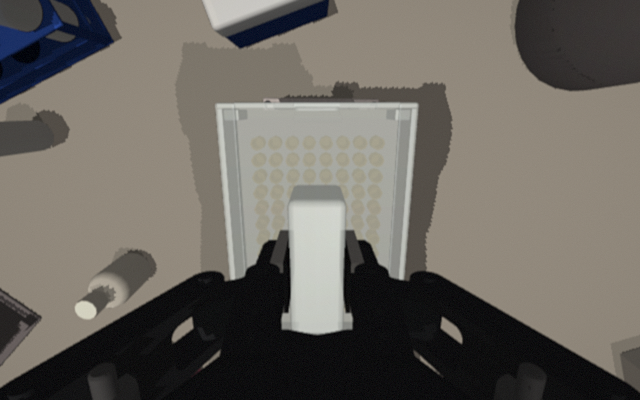

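View pics/side6c.png

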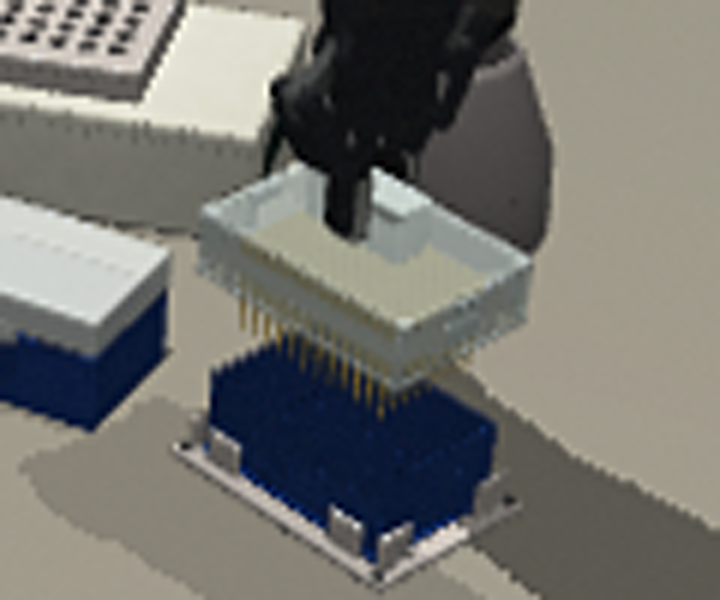

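View pics/top6c.png

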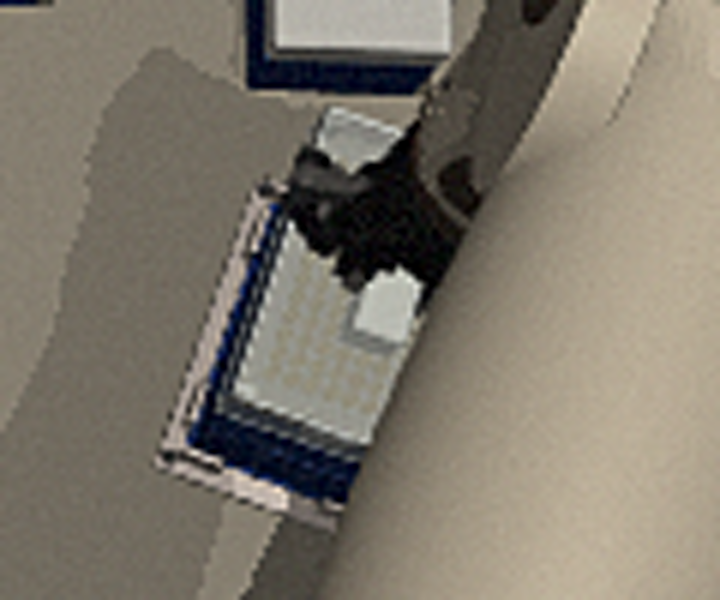

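step_arm --dr '[[0, 0, 0.005], [0, 0, 0.005], [0, 0, 0.005], [0, 0, 0.005], [0, 0, 0.005], [0, 0, 0.005], [0, 0, 0.005], [0, 0, 0.005]]' --xyz '[[0, 0.03, 0], [0, 0.07, 0.03], [0, 0.07, 0.06], [0, 0.07, 0.1], [0, 0.07, 0.1], [0, 0.07, 0.1], [0, 0.07, 0.1], [0, 0.07, 0.1]]' --gripper '[0, 0, 0, 0, 0, 0, 0, 0]'

```text
time: 11.6
ee_pos: [0.5491, -0.227, 0.1553]
tcp_rot: [180.0, -0.0, -22.0]
wrist_force: [-0.5, -0.4, -1.7]
opening: 0.0226
```

Run:
```python
from h import *
mv((.549,-.227,.15),-22)
o=bot.get_obs()
p=snap('side','side7.png'); pickle.dump((p,o),open('side7.pkl','wb'))
im=p['image'][:,:,::-1].copy(); c=proj(p,(.549,-.227,.09)).astype(int)
x0,y0=c[0]-45,c[1]-45
s=8;cr=cv2.resize(im[y0:y0+75,x0:x0+90],None,fx=s,fy=s,interpolation=cv2.INTER_CUBIC)
cv2.imwrite('pics/side7p.png',cr); print(x0,y0)
def box(L,W,z,x,y,a,col):
    a=np.radians(a);R=np.array([[np.cos(a),-np.sin(a)],[np.sin(a),np.cos(a)]])
    Q=(np.array([[1,1],[1,-1],[-1,-1],[-1,1]])*[L/2,W/2])@R.T+[x,y]
    P=np.array([(proj(p,[*q,z])-[x0,y0]+.5)*s-.5 for q in Q]).round().astype(int)
    cv2.polylines(cr,[P],True,col,1); print(col,P.tolist())
x,y,z=o['ee_pos'];yw=o['tcp_rot'][2]
for d in (-.040,-.003): box(.14,.094,z+d,x,y,yw,(0,0,255))
box(.128,.082,.056,.549,-.227,-22,(0,255,0)); box(.156,.108,.006,.549,-.227,-22,(0,255,255))
cv2.imwrite('pics/side7o.png',cr)
```

```text
t 11.6 pos [ 0.5491 -0.227   0.1553] rpy [ 1.800e+02 -1.000e-02 -2.201e+01] F [-0.5 -0.4 -1.7] T [ 0.04 -0.04  0.01] open 0.0226
xyz [-0.004  0.001  0.133] dr [ 0.     -0.0001 -0.0002]
335 90
(0, 0, 255) [[156, 277], [329, 194], [595, 345], [422, 438]]
(0, 0, 255) [[161, 193], [337, 111], [608, 261], [432, 352]]
(0, 255, 0) [[171, 407], [318, 332], [554, 474], [406, 556]]
(0, 255, 255) [[117, 506], [306, 408], [588, 582], [397, 692]]
```

View pics/side7o.png

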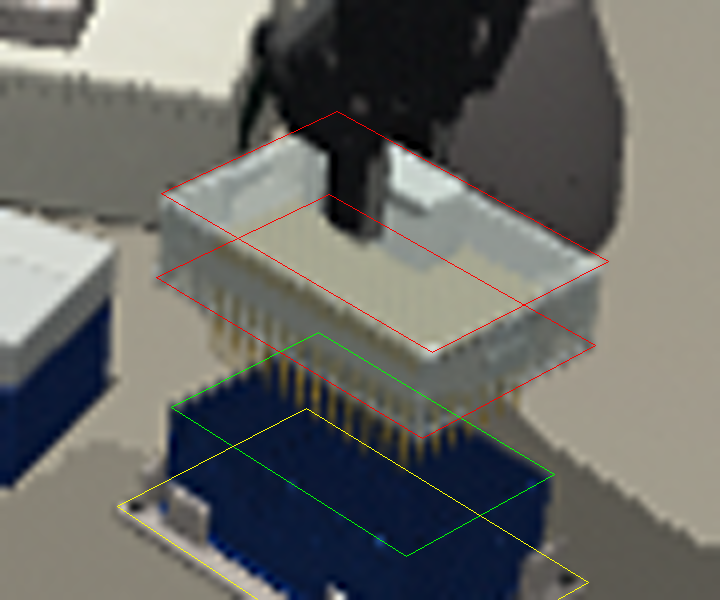

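View pics/side7p.png

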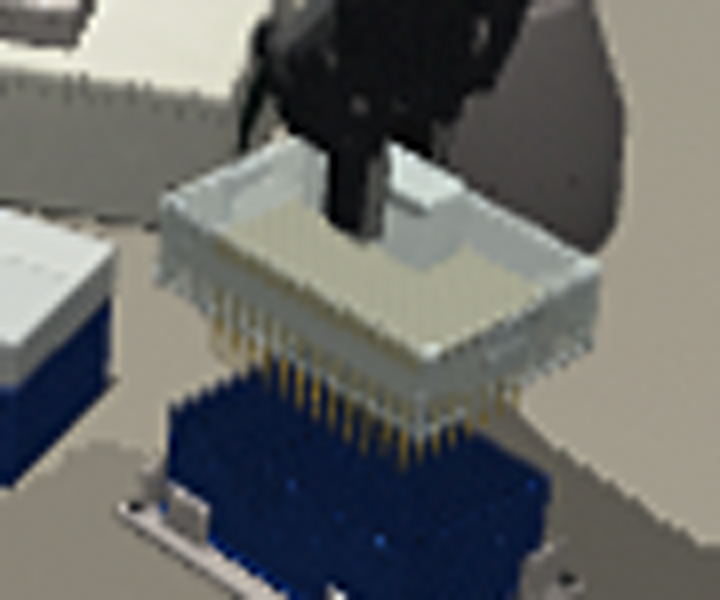

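step_arm --dr '[[0, 0, 0], [0, 0, 0], [0, 0, 0], [0, 0, 0], [0, 0, 0], [0, 0, 0], [0, 0, 0], [0, 0, 0]]' --xyz '[[0, 0, 0.15], [0, 0, 0.35], [0, 0, 0.55], [0, 0, 0.75], [0, 0, 0.9], [0, 0, 1.03], [0, 0, 1.1], [0, 0, 1.12]]' --gripper '[0, 0, 0, 0, 0, 0, 0, 0]'

```text
time: 12.45
ee_pos: [0.549, -0.227, 0.1102]
tcp_rot: [180.0, 0.0, -22.0]
wrist_force: [-0.9, 0.8, -1.8]
opening: 0.0225
```

step_arm --dr '[[0, 0, 0], [0, 0, 0], [0, 0, 0], [0, 0, 0], [0, 0, 0], [0, 0, 0], [0, 0, 0], [0, 0, 0]]' --xyz '[[0, 0, 0.05], [0, 0, 0.1], [0, 0, 0.15], [0, 0, 0.2], [0, 0, 0.24], [0, 0, 0.27], [0, 0, 0.28], [0, 0, 0.28]]' --gripper '[0, 0, 0, 0, 0, 0, 0, 0]'

```text
time: 13.25
ee_pos: [0.549, -0.227, 0.0992]
tcp_rot: [180.0, 0.0, -22.0]
wrist_force: [-0.9, 0.3, -1.9]
opening: 0.0228
```

Run:
```python
from h import *
mv((.549,-.227,.087),-22)
p=snap('side','side8.png')
im=p['image'][:,:,::-1]; c=proj(p,(.549,-.227,.07)).astype(int)
cv2.imwrite('pics/side8p.png',cv2.resize(im[c[1]-40:c[1]+35,c[0]-45:c[0]+45],None,fx=8,fy=8,interpolation=cv2.INTER_CUBIC))
```

```text
t 13.25 pos [ 0.549  -0.227   0.0992] rpy [ 1.800e+02  1.000e-02 -2.201e+01] F [-0.9  0.3 -1.9] T [ 0.03  0.15 -0.01] open 0.0228
xyz [-0.    -0.     0.305] dr [ 0.      0.0002 -0.0003]
```

View pics/side8p.png

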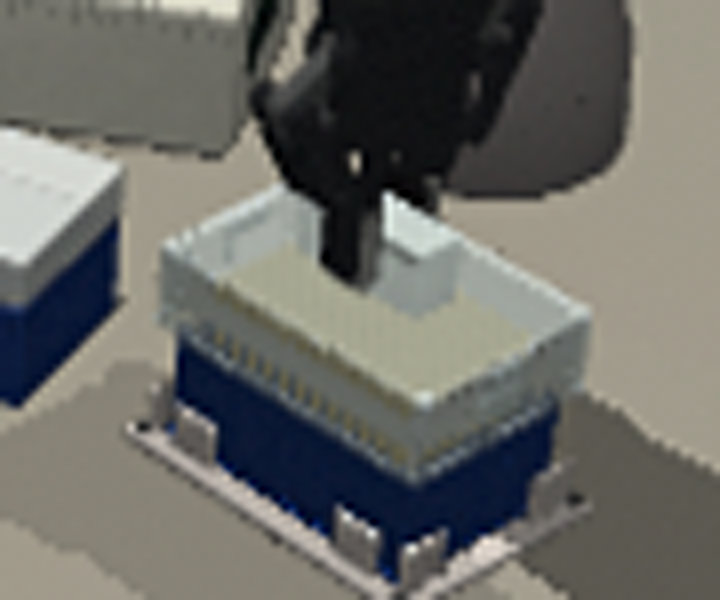

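step_arm --dr '[[0, 0, 0], [0, 0, 0], [0, 0, 0], [0, 0, 0], [0, 0, 0], [0, 0, 0], [0, 0, 0], [0, 0, 0]]' --xyz '[[0, 0, 0.05], [0, 0, 0.09], [0, 0, 0.13], [0, 0, 0.17], [0, 0, 0.21], [0, 0, 0.25], [0, 0, 0.28], [0, 0, 0.3]]' --gripper '[0, 0, 0, 0, 0, 0, 0, 0]'

```text
time: 14.1
ee_pos: [0.5488, -0.2267, 0.0933]
tcp_rot: [-180.0, -0.2, -22.0]
wrist_force: [-21.1, 9.9, 33.8]
opening: 0.0227
```

Run:
```python
from h import *
mv((.549,-.227,.087),-22)
```

```text
t 14.1 pos [ 0.5488 -0.2267  0.0933] rpy [-179.97   -0.22  -22.02] F [-21.1   9.9  33.8] T [ 1.5   3.19 -0.16] open 0.0227
xyz [0.007 0.006 0.158] dr [-0.0005 -0.0038 -0.0003]
```

Run:
```python
from h import *
p=snap('side','side9.png')
im=p['image'][:,:,::-1]; c=proj(p,(.549,-.227,.07)).astype(int)
cv2.imwrite('pics/side9p.png',cv2.resize(im[c[1]-40:c[1]+35,c[0]-45:c[0]+45],None,fx=8,fy=8,interpolation=cv2.INTER_CUBIC))
snap('wrist','w9.png')
mv((.549,-.227,.087),-22)
```

```text
t 14.2 pos [ 0.5485 -0.2266  0.0928] rpy [-1.7998e+02 -1.7000e-01 -2.2020e+01] F [-22.1  10.2  37.4] T [ 1.63  3.33 -0.2 ] open 0.0231
xyz [0.014 0.005 0.146] dr [-0.0004 -0.0029 -0.0003]
```

View pics/side9p.png

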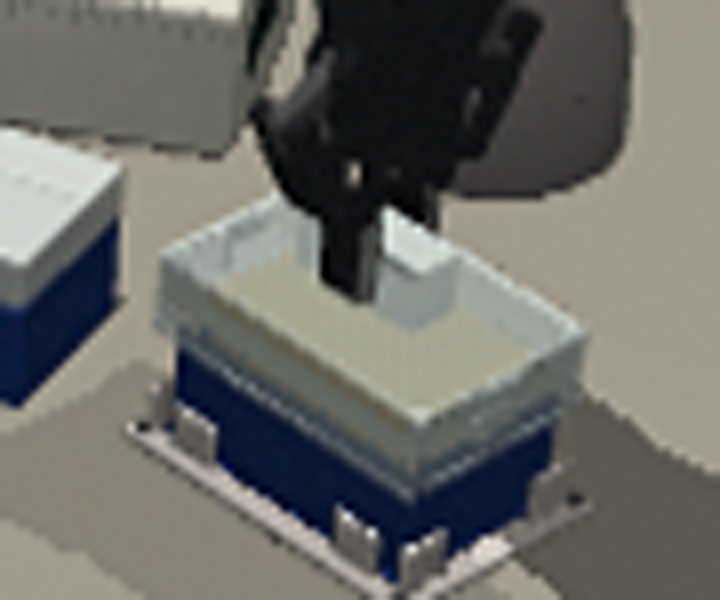

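View pics/w9.png

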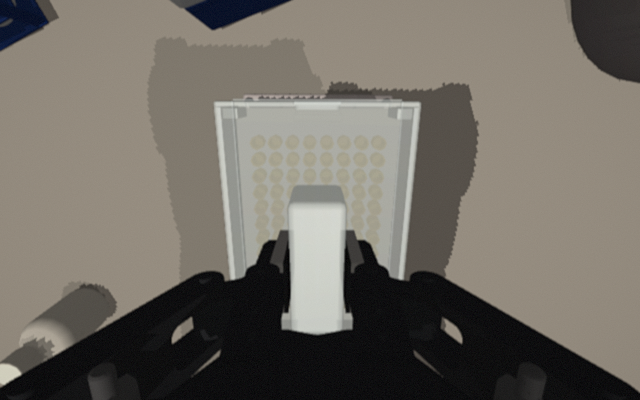

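The far end hung up: the base pushes the tool back with about 24 N along −x, and the cover is slightly tilted. I'll ease the press and shift back along −x.

step_arm --dr '[[0, 0, 0], [0, 0, 0], [0, 0, 0], [0, 0, 0], [0, 0, 0], [0, 0, 0], [0, 0, 0], [0, 0, 0]]' --xyz '[[0, 0, -0.05], [0, 0, -0.08], [-0.01, 0, -0.1], [-0.02, 0, -0.1], [-0.03, 0, -0.1], [-0.03, 0, -0.1], [-0.03, 0, -0.1], [-0.03, 0, -0.1]]' --gripper '[0, 0, 0, 0, 0, 0, 0, 0]'

```text
time: 15.0
ee_pos: [0.5485, -0.2266, 0.0939]
tcp_rot: [-180.0, -0.2, -22.0]
wrist_force: [-6.1, 2.9, 14.6]
opening: 0.023
```

Run:
```python
from h import *
mv((.549,-.227,.087),-22)
```

```text
t 15.0 pos [ 0.5485 -0.2266  0.0939] rpy [-1.7998e+02 -1.7000e-01 -2.2020e+01] F [-6.1  2.9 14.6] T [ 0.62  0.77 -0.16] open 0.023
xyz [0.015 0.004 0.173] dr [-0.0004 -0.003  -0.0003]
```

step_arm --dr '[[0, 0, 0], [0, 0, 0], [0, 0, 0], [0, 0, 0], [0, 0, 0], [0, 0, 0], [0, 0, 0], [0, 0, 0]]' --xyz '[[-0.01, 0, 0], [-0.02, 0, 0], [-0.03, 0, 0], [-0.03, 0, 0], [-0.03, 0, 0], [-0.03, 0, 0], [-0.03, 0, 0], [-0.03, 0, 0]]' --gripper '[0, 0, 0, 0, 0, 0, 0, 0]'

```text
time: 15.8
ee_pos: [0.5481, -0.2265, 0.0939]
tcp_rot: [-180.0, -0.3, -22.0]
wrist_force: [-2.4, 2.6, 12.2]
opening: 0.0227
```

Run:
```python
from h import *
mv((.549,-.227,.087),-22)
```

```text
t 15.8 pos [ 0.5481 -0.2265  0.0939] rpy [-179.99   -0.26  -22.01] F [-2.4  2.6 12.2] T [ 0.17 -0.16 -0.11] open 0.0227
xyz [0.024 0.003 0.172] dr [-0.0002 -0.0046 -0.0002]
```

step_arm --dr '[[0, 0, 0], [0, 0, 0], [0, 0, 0], [0, 0, 0], [0, 0, 0], [0, 0, 0], [0, 0, 0], [0, 0, 0]]' --xyz '[[0, 0, 0.03], [0, 0, 0.06], [0, 0, 0.08], [0, 0, 0.1], [0, 0, 0.1], [0, 0, 0.1], [0, 0, 0.1], [0, 0, 0.1]]' --gripper '[0, 0, 0, 0, 0, 0, 0, 0]'

```text
time: 16.6
ee_pos: [0.5472, -0.2261, 0.0916]
tcp_rot: [-180.0, -0.2, -22.0]
wrist_force: [-13.3, 7.0, 27.6]
opening: 0.0224
```

Run:
```python
from h import *
mv((.549,-.227,.087),-22)
p=snap('side','side10.png')
im=p['image'][:,:,::-1]; c=proj(p,(.549,-.227,.07)).astype(int)
cv2.imwrite('pics/side10p.png',cv2.resize(im[c[1]-40:c[1]+35,c[0]-45:c[0]+45],None,fx=8,fy=8,interpolation=cv2.INTER_CUBIC))
```

```text
t 16.6 pos [ 0.5472 -0.2261  0.0916] rpy [-179.98   -0.22  -22.01] F [-13.3   7.   27.6] T [ 1.01  1.68 -0.15] open 0.0224
xyz [0.051 0.005 0.116] dr [-0.0004 -0.0038 -0.0002]
```

View pics/side10p.png

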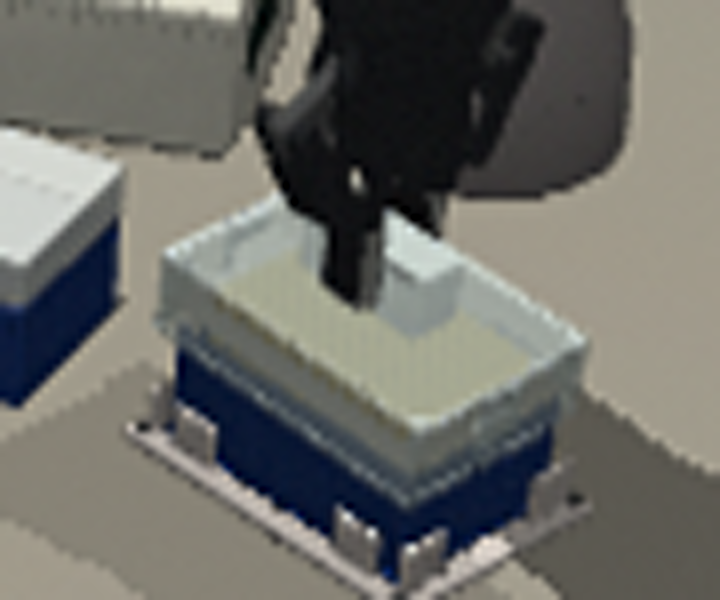

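The near end is home, but the far (+x) end is still stuck on its catch, with the fin pivoting in the pads. I'll release, push down on the +x end of the fin top with closed fingers, then regrip.

step_arm --dr '[[0, 0, 0], [0, 0, 0], [0, 0, 0], [0, 0, 0], [0, 0, 0], [0, 0, 0], [0, 0, 0], [0, 0, 0]]' --xyz '[[0.01, 0, -0.05], [0.02, 0, -0.1], [0.02, 0, -0.1], [0.02, 0, -0.1], [0.02, 0, -0.1], [0.02, 0, -0.1], [0.02, 0, -0.1], [0.02, 0, -0.1]]' --gripper '[0, 0, 0, 0.3, 0.5, 0.7, 0.8, 0.8]'

```text
time: 17.45
ee_pos: [0.5476, -0.2264, 0.0911]
tcp_rot: [-180.0, 0.0, -22.0]
wrist_force: [-0.1, -1.1, -0.7]
opening: 0.0681
```

Run:
```python
from h import *
mv((.549,-.227,.16),-22)
p=snap('side','side11.png')
im=p['image'][:,:,::-1]; c=proj(p,(.549,-.227,.07)).astype(int)
cv2.imwrite('pics/side11p.png',cv2.resize(im[c[1]-40:c[1]+35,c[0]-45:c[0]+45],None,fx=8,fy=8,interpolation=cv2.INTER_CUBIC))
snap('wrist','w11.png')
```

```text
t 17.45 pos [ 0.5476 -0.2264  0.0911] rpy [-1.800e+02  1.000e-02 -2.201e+01] F [-0.1 -1.1 -0.7] T [ 0.    0.01 -0.  ] open 0.0681
xyz [ 0.037  0.    -1.723] dr [-0.      0.0002 -0.0002]
```

View pics/side11p.png

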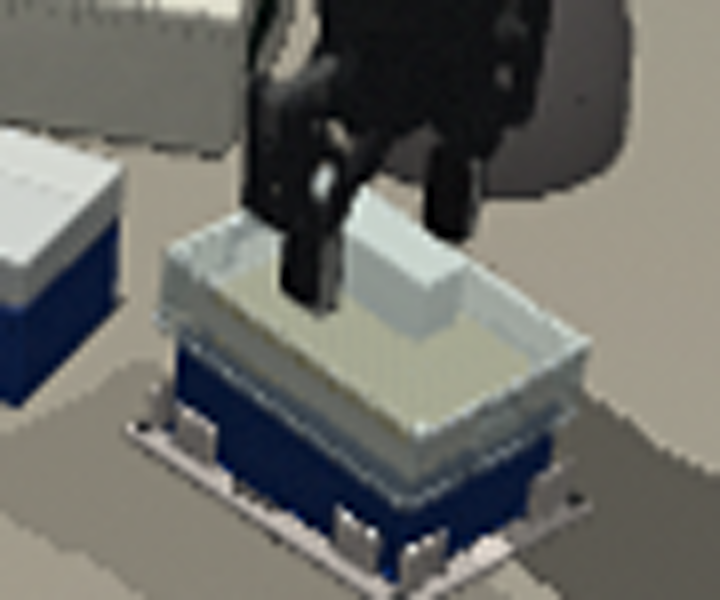

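View pics/w11.png

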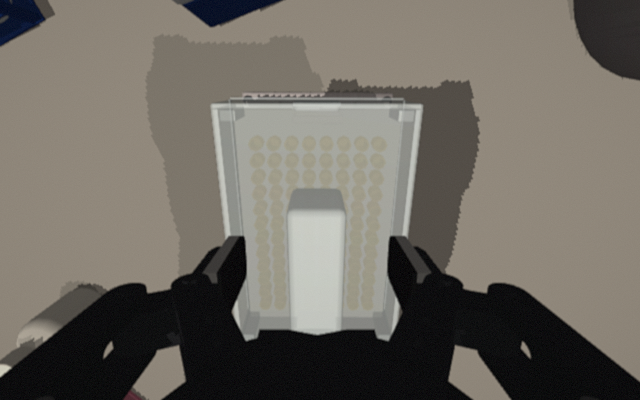

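step_arm --dr '[[0, 0, 0], [0, 0, 0], [0, 0, 0], [0, 0, 0], [0, 0, 0], [0, 0, 0], [0, 0, 0], [0, 0, 0]]' --xyz '[[0, 0, -0.2], [0, 0, -0.6], [0, 0, -1.0], [0.2, 0, -1.3], [0.45, 0, -1.35], [0.61, 0, -1.35], [0.61, 0, -1.35], [0.61, 0, -1.35]]' --gripper '[0.8, 0.8, 0.8, 0.8, 0.5, 0.2, 0, 0]'

```text
time: 18.35
ee_pos: [0.5699, -0.2354, 0.1448]
tcp_rot: [-180.0, 0.1, -22.0]
wrist_force: [0.1, 0.2, 0.0]
opening: 0.0101
```

step_arm --dr '[[0, 0, 0], [0, 0, 0], [0, 0, 0], [0, 0, 0], [0, 0, 0], [0, 0, 0], [0, 0, 0], [0, 0, 0]]' --xyz '[[0, 0, 0.1], [0, 0, 0.25], [0, 0, 0.4], [0, 0, 0.5], [0, 0, 0.53], [0, 0, 0.53], [0, 0, 0.53], [0, 0, 0.53]]' --gripper '[0, 0, 0, 0, 0, 0, 0, 0]'

```text
time: 19.15
ee_pos: [0.5704, -0.2356, 0.1244]
tcp_rot: [180.0, -0.0, -22.0]
wrist_force: [1.1, -0.0, 0.1]
opening: 0.0001
```

Run:
```python
from h import *
mv((.5703,-.2356,.11),-22)
p=snap('side','side12.png')
im=p['image'][:,:,::-1]; c=proj(p,(.549,-.227,.07)).astype(int)
cv2.imwrite('pics/side12p.png',cv2.resize(im[c[1]-40:c[1]+35,c[0]-45:c[0]+45],None,fx=8,fy=8,interpolation=cv2.INTER_CUBIC))
```

```text
t 19.15 pos [ 0.5704 -0.2356  0.1244] rpy [ 1.800e+02 -3.000e-02 -2.201e+01] F [ 1.1 -0.   0.1] T [ 0.02 -0.03 -0.02] open 0.0001
xyz [-0.003 -0.     0.36 ] dr [ 0.     -0.0005 -0.0002]
```

View pics/side12p.png

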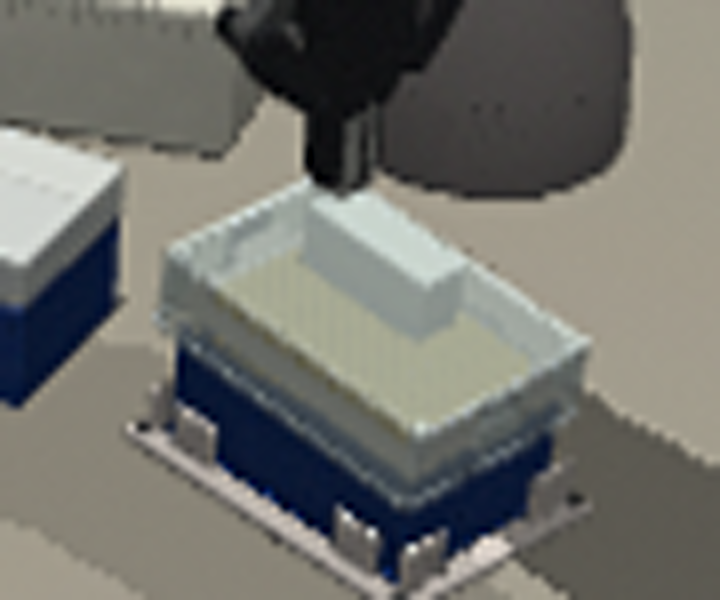

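step_arm --dr '[[0, 0, 0], [0, 0, 0], [0, 0, 0], [0, 0, 0], [0, 0, 0], [0, 0, 0], [0, 0, 0], [0, 0, 0]]' --xyz '[[0, 0, 0.04], [0, 0, 0.08], [0, 0, 0.12], [0, 0, 0.15], [0, 0, 0.18], [0, 0, 0.21], [0, 0, 0.24], [0, 0, 0.24]]' --gripper '[0, 0, 0, 0, 0, 0, 0, 0]'

```text
time: 20.0
ee_pos: [0.571, -0.2359, 0.1196]
tcp_rot: [-180.0, -0.3, -22.0]
wrist_force: [-9.5, 3.2, 29.2]
opening: -0.0
```

Run:
```python
from h import *
mv((.5703,-.2356,.113),-22)
p=snap('side','side13.png')
im=p['image'][:,:,::-1]; c=proj(p,(.549,-.227,.07)).astype(int)
cv2.imwrite('pics/side13p.png',cv2.resize(im[c[1]-40:c[1]+35,c[0]-45:c[0]+45],None,fx=8,fy=8,interpolation=cv2.INTER_CUBIC))
```

```text
t 20.0 pos [ 0.571  -0.2359  0.1196] rpy [-180.     -0.33  -22.01] F [-9.5  3.2 29.2] T [ 0.75  1.77 -0.04] open -0.0
xyz [-0.02  -0.     0.164] dr [-0.     -0.0058 -0.0002]
```

View pics/side13p.png

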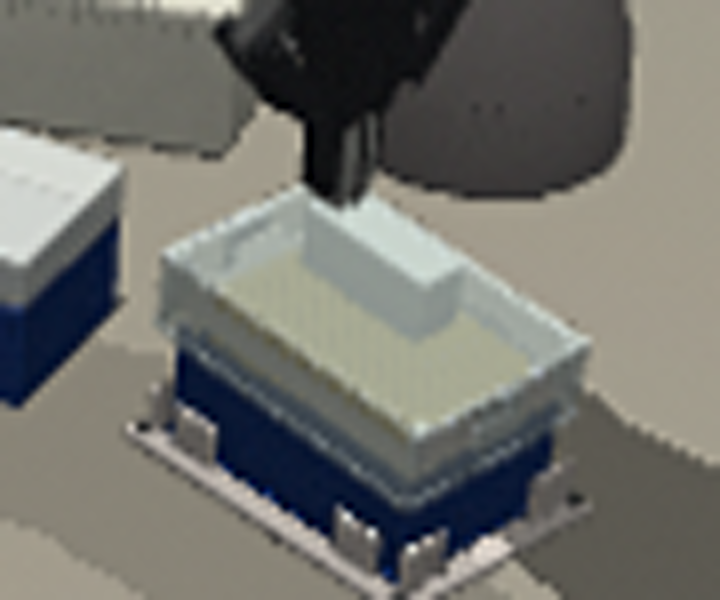

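step_arm --dr '[[0, 0, 0], [0, 0, 0], [0, 0, 0], [0, 0, 0], [0, 0, 0], [0, 0, 0], [0, 0, 0], [0, 0, 0]]' --xyz '[[-0.02, 0, 0], [-0.04, 0, 0], [-0.06, 0, 0], [-0.08, 0, 0], [-0.1, 0, 0], [-0.12, 0, 0], [-0.12, 0, 0], [-0.12, 0, 0]]' --gripper '[0, 0, 0, 0, 0, 0, 0, 0]'

```text
time: 20.85
ee_pos: [0.5655, -0.2337, 0.1142]
tcp_rot: [-180.0, 0.0, -22.0]
wrist_force: [-0.3, -0.5, -0.3]
opening: 0.0001
```

Run:
```python
from h import *
mv((.5703,-.2356,.113),-22)
```

```text
t 20.85 pos [ 0.5655 -0.2337  0.1142] rpy [-1.800e+02  4.000e-02 -2.201e+01] F [-0.3 -0.5 -0.3] T [-0.02 -0.01 -0.  ] open 0.0001
xyz [0.128 0.    0.03 ] dr [-0.      0.0007 -0.0002]
```

Run:
```python
from h import *
p=snap('side','side14.png')
im=p['image'][:,:,::-1]; c=proj(p,(.549,-.227,.07)).astype(int)
cv2.imwrite('pics/side14p.png',cv2.resize(im[c[1]-40:c[1]+35,c[0]-45:c[0]+45],None,fx=8,fy=8,interpolation=cv2.INTER_CUBIC))
```

```text
(no output)
```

View pics/side14p.png

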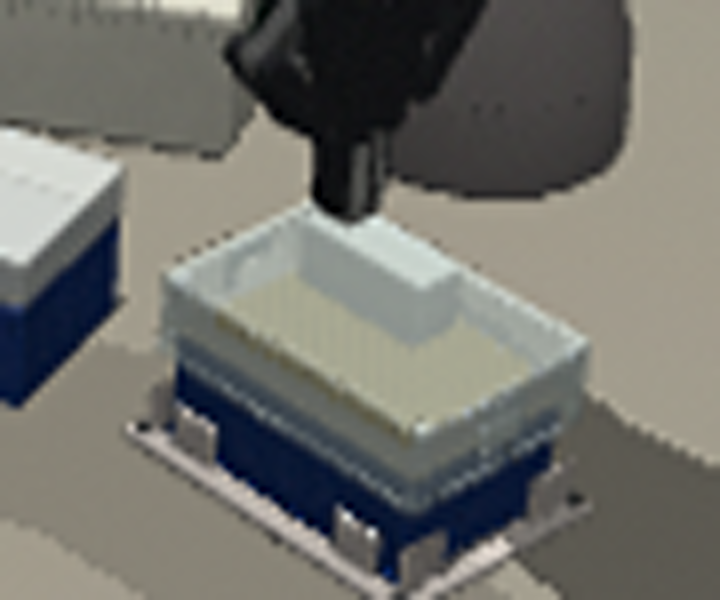

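step_arm --dr '[[0, 0, 0], [0, 0, 0], [0, 0, 0], [0, 0, 0], [0, 0, 0], [0, 0, 0], [0, 0, 0], [0, 0, 0]]' --xyz '[[0, 0, -0.08], [-0.2, 0, -0.12], [-0.46, 0, -0.12], [-0.46, 0, 0], [-0.46, 0, 0.05], [-0.46, 0, 0.09], [-0.46, 0, 0.13], [-0.46, 0, 0.13]]' --gripper '[0, 0, 0, 0, 0, 0, 0, 0]'

```text
time: 21.7
ee_pos: [0.5484, -0.2267, 0.1128]
tcp_rot: [180.0, -0.1, -22.0]
wrist_force: [-11.9, 4.9, 26.6]
opening: -0.0004
```

Run:
```python
from h import *
mv((.5485,-.227,.113),-22)
```

```text
t 21.7 pos [ 0.5484 -0.2267  0.1128] rpy [ 1.800e+02 -1.200e-01 -2.201e+01] F [-11.9   4.9  26.6] T [ 1.08  2.59 -0.01] open -0.0004
xyz [ 0.006  0.005 -0.005] dr [ 0.     -0.0022 -0.0002]
```

step_arm --dr '[[0, 0, 0], [0, 0, 0], [0, 0, 0], [0, 0, 0], [0, 0, 0], [0, 0, 0], [0, 0, 0], [0, 0, 0]]' --xyz '[[0, 0, -0.1], [0, 0, -0.4], [0, 0, -0.7], [0, 0, -0.75], [0, 0, -0.75], [0, 0, -0.75], [0, 0, -0.75], [0, 0, -0.75]]' --gripper '[0, 0, 0.3, 0.6, 1, 1, 1, 1]'

```text
time: 22.5
ee_pos: [0.5486, -0.2268, 0.1388]
tcp_rot: [180.0, 0.0, -22.0]
wrist_force: [-0.2, 0.1, 0.0]
opening: 0.0851
```

Run:
```python
from h import *
mv((.5485,-.2268,.087),-22)
p=snap('wrist','w15.png'); pickle.dump((p,bot.get_obs()),open('w15.pkl','wb'))
p=snap('side','side15.png')
im=p['image'][:,:,::-1]; c=proj(p,(.549,-.227,.07)).astype(int)
cv2.imwrite('pics/side15p.png',cv2.resize(im[c[1]-40:c[1]+35,c[0]-45:c[0]+45],None,fx=8,fy=8,interpolation=cv2.INTER_CUBIC))
```

```text
t 22.5 pos [ 0.5486 -0.2268  0.1388] rpy [ 1.800e+02  4.000e-02 -2.201e+01] F [-0.2  0.1  0. ] T [ 0.02  0.   -0.01] open 0.0851
xyz [-0.     0.     1.295] dr [ 0.      0.0008 -0.0002]
```

View pics/w15.png

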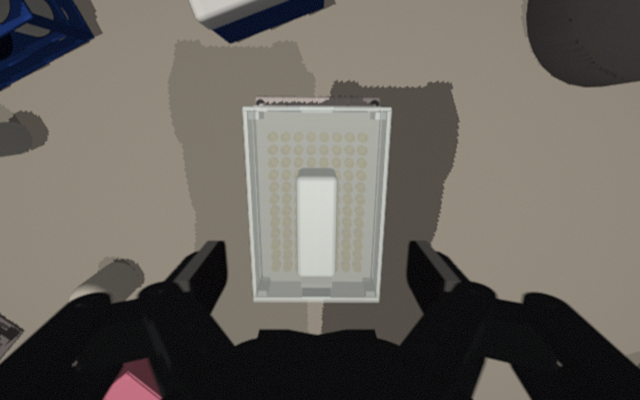

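View pics/side15p.png

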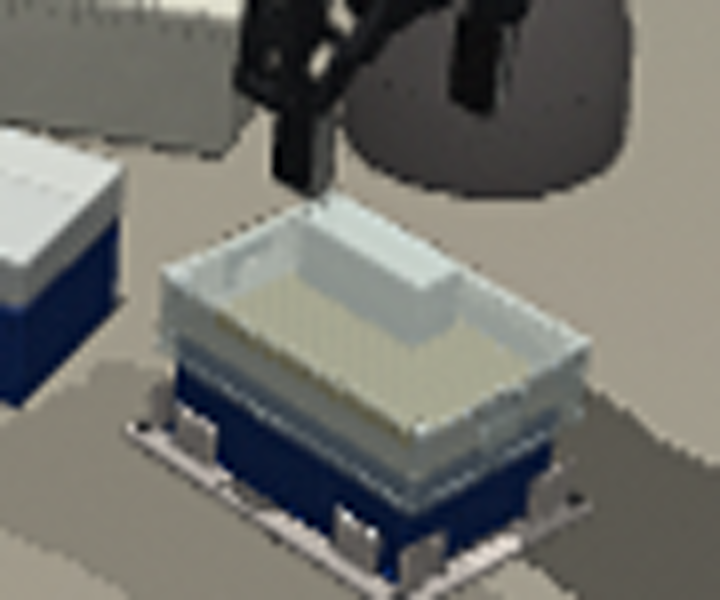

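Run:
```python
from h import *
p,o=pickle.load(open('w15.pkl','rb'))
a=fitrect(p,[(243,107.5),(391.5,107.5),(380,301),(253.5,301)],.14,.094,.083,[.549,-.227,-22])
b=fitrect(p,[(297,177.5),(337,177.5),(336,276.3),(298,276.3)],.064,.024,.113,[.549,-.227,-22])
mv((*b[:2],.087),-22)
```

```text
fit [ 0.5477 -0.2263] -22.09 res px [-0.79 -0.63  0.67 -0.41 -0.26  0.87  0.4   0.69]
fit [ 0.5477 -0.2263] -21.99 res px [-1.23 -1.03  1.23 -1.04  0.35  1.28 -0.35  1.28]
t 22.6 pos [ 0.5486 -0.2268  0.139 ] rpy [ 1.800e+02  3.000e-02 -2.201e+01] F [ 0.3  0.3 -0.1] T [-0.04 -0.01 -0.01] open 0.0857
xyz [-0.027 -0.004  1.3  ] dr [ 0.      0.0005 -0.0002]
```

step_arm --dr '[[0, 0, 0], [0, 0, 0], [0, 0, 0], [0, 0, 0], [0, 0, 0], [0, 0, 0], [0, 0, 0], [0, 0, 0]]' --xyz '[[-0.027, 0, 0.3], [-0.027, 0, 0.6], [-0.027, 0, 0.9], [-0.027, 0, 1.15], [-0.027, 0, 1.27], [-0.027, 0, 1.3], [-0.027, 0, 1.3], [-0.027, 0, 1.3]]' --gripper '[1, 1, 1, 1, 1, 1, 1, 1]'

```text
time: 23.4
ee_pos: [0.548, -0.2266, 0.0879]
tcp_rot: [-180.0, -0.1, -22.0]
wrist_force: [0.7, -0.0, 0.2]
opening: 0.0855
```

step_arm --dr '[[0, 0, 0], [0, 0, 0], [0, 0, 0], [0, 0, 0], [0, 0, 0], [0, 0, 0], [0, 0, 0], [0, 0, 0]]' --xyz '[[0, 0, 0], [0, 0, 0], [0, 0, 0], [0, 0, 0], [0, 0, 0], [0, 0, 0], [0, 0, 0], [0, 0, 0]]' --gripper '[0.8, 0.6, 0.4, 0.3, 0.2, 0.1, 0, 0]' --squeeze 100

```text
time: 24.2
ee_pos: [0.5479, -0.2266, 0.0877]
tcp_rot: [180.0, -0.0, -22.0]
wrist_force: [-0.6, -0.4, 4.9]
opening: 0.0222
```

Run:
```python
from h import *
mv((.5477,-.2263,.087),-22)
```

```text
t 24.2 pos [ 0.5479 -0.2266  0.0877] rpy [ 1.800e+02 -4.000e-02 -2.202e+01] F [-0.6 -0.4  4.9] T [-0.05  0.18  0.02] open 0.0222
xyz [-0.007 -0.005  0.017] dr [ 0.     -0.0007 -0.0003]
```

step_arm --dr '[[0, 0, 0], [0, 0, 0], [0, 0, 0], [0, 0, 0], [0, 0, 0], [0, 0, 0], [0, 0, 0], [0, 0, 0]]' --xyz '[[0, 0, -0.03], [0, 0, -0.06], [0, 0, -0.1], [0, 0, -0.14], [0, 0, -0.18], [0, 0, -0.22], [0, 0, -0.26], [0, 0, -0.28]]' --gripper '[0, 0, 0, 0, 0, 0, 0, 0]'

```text
time: 25.0
ee_pos: [0.5478, -0.2265, 0.0988]
tcp_rot: [-180.0, -0.0, -22.0]
wrist_force: [0.3, -1.4, -1.1]
opening: 0.0225
```

Run:
```python
from h import *
mv((.5477,-.2263,.17),-22)
p=snap('side','side16.png')
im=p['image'][:,:,::-1]; c=proj(p,(.549,-.227,.07)).astype(int)
cv2.imwrite('pics/side16p.png',cv2.resize(im[c[1]-40:c[1]+35,c[0]-45:c[0]+45],None,fx=8,fy=8,interpolation=cv2.INTER_CUBIC))
```

```text
t 25.0 pos [ 0.5478 -0.2265  0.0988] rpy [-1.800e+02 -2.000e-02 -2.201e+01] F [ 0.3 -1.4 -1.1] T [-0.05  0.03 -0.01] open 0.0225
xyz [-0.004 -0.004 -1.78 ] dr [-0.     -0.0003 -0.0002]
```

View pics/side16p.png

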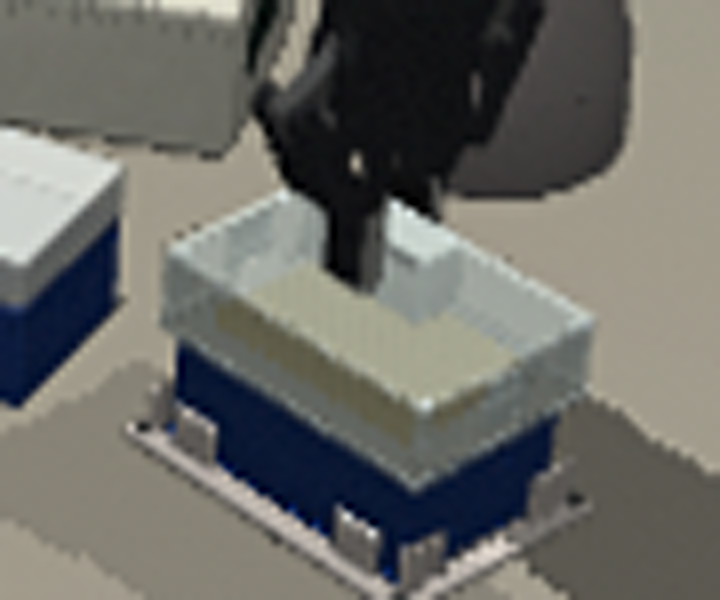

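The deck stays put while the cover rises around it, and the force is only about the cover's weight. Continue straight up.

step_arm --dr '[[0, 0, 0], [0, 0, 0], [0, 0, 0], [0, 0, 0], [0, 0, 0], [0, 0, 0], [0, 0, 0], [0, 0, 0]]' --xyz '[[0, 0, -0.05], [0, 0, -0.15], [0, 0, -0.3], [0, 0, -0.45], [0, 0, -0.6], [0, 0, -0.75], [0, 0, -0.9], [0, 0, -1.0]]' --gripper '[0, 0, 0, 0, 0, 0, 0, 0]'

```text
time: 25.85
ee_pos: [0.5479, -0.2265, 0.1392]
tcp_rot: [-180.0, -0.0, -22.0]
wrist_force: [0.1, -0.1, -1.9]
opening: 0.0224
```

step_arm --dr '[[0, 0, 0], [0, 0, 0], [0, 0, 0], [0, 0, 0], [0, 0, 0], [0, 0, 0], [0, 0, 0], [0, 0, 0]]' --xyz '[[0, 0, -0.15], [0, 0, -0.35], [0, 0, -0.55], [0, 0, -0.75], [0, 0, -0.9], [0, 0, -0.97], [0, 0, -1.0], [0, 0, -1.0]]' --gripper '[0, 0, 0, 0, 0, 0, 0, 0]'

```text
time: 26.65
ee_pos: [0.5477, -0.2265, 0.1784]
tcp_rot: [-180.0, 0.0, -22.0]
wrist_force: [0.5, -0.2, -1.2]
opening: 0.0222
```

step_arm --dr '[[0, 0, 0], [0, 0, 0], [0, 0, 0], [0, 0, 0], [0, 0, 0], [0, 0, 0], [0, 0, 0], [0, 0, 0]]' --xyz '[[0, 0, 0], [0, 0, 0], [0, 0, 0], [0, 0, 0], [0, 0, 0], [0, 0, 0], [0, 0, 0], [0, 0, 0]]' --gripper '[0, 0, 0, 0, 0, 0, 0, 0]'

```text
time: 27.45
ee_pos: [0.5477, -0.2265, 0.1785]
tcp_rot: [-180.0, 0.0, -22.0]
wrist_force: [0.6, -0.2, -1.2]
opening: 0.0224
```

Run:
```python
from h import *
mv((.5477,-.2263,.17),-22)
p=snap('side','side17.png')
im=p['image'][:,:,::-1]; c=proj(p,(.549,-.227,.1)).astype(int)
cv2.imwrite('pics/side17p.png',cv2.resize(im[c[1]-45:c[1]+45,c[0]-50:c[0]+50],None,fx=6,fy=6,interpolation=cv2.INTER_CUBIC))
snap('wrist','w17.png')
```

```text
t 27.45 pos [ 0.5477 -0.2265  0.1785] rpy [-180.      0.    -22.02] F [ 0.6 -0.2 -1.2] T [ 0.01 -0.02  0.01] open 0.0224
xyz [-0.002 -0.004  0.212] dr [-0.      0.     -0.0003]
```

View pics/side17p.png

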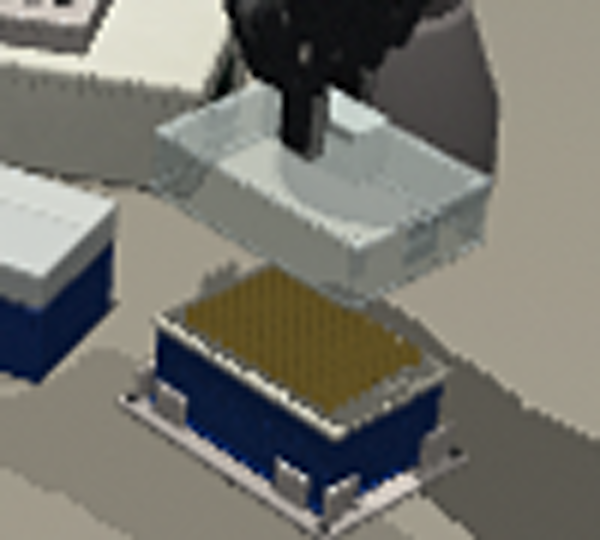

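View pics/w17.png

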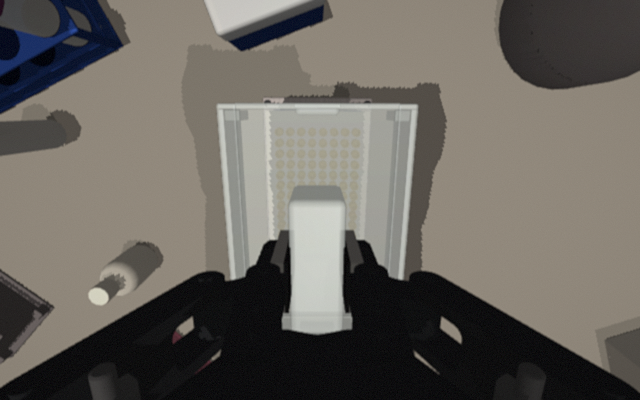

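The deck sits flush and level on the rim, with its tips clear. The cover is held level with its lower edge about 137 mm above the bench. Handing in.

Run:
```python
from h import *
print(bot.job_done()); print(bot.get_obs()['time'])
```

```text
the job is handed in; nothing more can be done
None
the job is handed in; nothing more can be done
```

I moved the refill onto the base and pressed the deck home, then lifted the cover off by itself. I handed the job in at about 27.5 s with the cover held still above the deck; no verdict is reported.

**What did not go cleanly:** on the first press the deck went in tilted by about 3 to 4°. The near end seated but the far (+x) end jammed, with up to 37 N upward and 24 N sideways at the wrist. I let go of the fin and pushed down on its far end with closed fingers while shifting back along −x, and the far end dropped in. I then pressed the middle of the fin with about 27 N; its top stopped at 112.8 mm against the 113 mm expected. After that I gripped the fin again and lifted straight up.

**Last checks:**
- **Deck:** in the side view it lies level and flush on the rim with the tips undisturbed. I judged this by eye, without a fitted measurement.
- **Cover:** it is held level at rest, with its lower edge about 137 mm above the bench (calculated from the tool height). The wrist carries only about 1.2 N, roughly the cover's own weight.
- **Base position:** my image fit was about 1 mm too far in +x, which probably caused the jam.
- **Other things on the bench:** I never touched them, but I did not measure their positions again at the end.

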